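# Pin the hinged potting moulds and bring them under the dispensing needle

### The arm

A 7-joint arm with a two-finger parallel gripper is mounted at the origin on the work surface. World frame = base frame: x ahead of the robot, y to its left, z up, the work surface at z = 0. Lengths are in m, angles in degrees, forces in N, time in s.
With the tool pointing down it reaches from about 0.425 to 0.875 m from the base axis. Payload 4.7 kg.
Tool frame: the origin (TCP) lies midway between the tips of the shut fingers; the grasp point (between the pads) lies 19 mm behind it (env.grip_point_offset is the distance from the TCP to the grasp point, in m); z points along the fingers, y is the line along which they close (so a half turn about z gives the same grasp; the last joint's range is limited). The gripper opens to 87 mm and grips with 3 to 60 N. Pads are 19 mm wide; open, the fingers measure 117 mm over their backs; the gripper's body (75 mm by 190 mm) begins 51 mm behind the grasp point.
Start: joints at [68.188, 18.392, -4.016, 83.108, 1.295, 78.541, -3.26], TCP at [0.25, -0.6, 0.223] pointing down, gripper open.
Joint ranges: [-163.93, 163.93], [-17.29, 119.83], [-79.2, 71.16], [3.27, 140.29], [-89.18, 269.18], [5.43, 117.66], [-154.24, 154.24]. Speed limits (degrees/s): [147.25, 147.25, 180, 180, 180, 180, 180].

### API

Orientations are given as [roll, pitch, yaw] about the fixed x, y, z axes, in that order (R = Rz(yaw) Ry(pitch) Rx(roll)).
In Python, from cell import env gives the robot as it stands.
- The arm moves only by the shell command python3 -m jog 'ROWS' [FORCE]. ROWS is JSON, a list of rows, each a list of 7 numbers: the shift along the tool's x, y, z in m, then the turn, a rotation vector about the tool's x, y, z in rad, then the finger opening in m, from 0 to 0.087. A call has 1 to 12 rows; each row shifts and turns the commanded pose from where the row before left it, along the tool's axes as they then stand; what a row does not reach is not made up. A row lasts 1/12 s, in which the tool goes at most 41.7 mm and 7.16 degrees, less where a joint would pass 70% of its speed; a pose out of reach is approached as far as the arm can. A call is refused whole if a number of a shift passes 0.0417 or a number of a turn 0.125, either way. A call with a gripper value outside its range is refused whole. The fingers move at their own pace and stop on an object; FORCE is the grip in N (left out, the last holds). Time passes only in rows, so rows that do not move let the fingers close. It gives the time, the measured TCP pose, the force, the opening and the grip force at its end, in the units of the state.
- env.get_obs(): the state, without advancing time (a new reading comes with each control period).
- env.read_camera(name): name is "scene" or "top" or "wrist"; returns the picture (384x512x3 uint8, blue, green, red); there is no depth.
- env.get_calibration(name): a dict with "fov_y" (degrees; the focal length in pixels is half the picture's height over the tangent of half this angle, whatever the lens; pixels are square), "cx", "cy" (the principal point, pixels), "pose" (4x4, takes a point from camera to world coordinates). Camera axes: x right, y up, looking along -z (the intrinsics and any distortion apply to the point x, -y, -z); pixel columns grow to the right and rows downward; lengths in m; the calibration is good to about 2 mm. A picture is of the moment at which its call begins: read the wrist's pose just before it. get_calibration takes no time and is no camera call; for the wrist camera it gives the pose at the moment of the call.
- env.sign_off(): hands the job in; it is judged then, once.
The state is a dict: "time_s": time; "qpos": joint angles; "joint_velocities": joint speeds; "effort": joint torques, N m; "tool_pos": TCP position; "tool_rot": TCP orientation; "force": force on the tool from outside, world axes, zero at the start; "wrist_torque": the same for the moment, N m; "grip_width": finger opening in m; "grasp_force": force on a finger pad.
Only numpy, scipy, OpenCV 4.12 (cv2) and the standard library are available. Lean on these libraries where they do the work, as an engineer would, in place of code of your own. Each camera call takes 0.05 s, during which the arm holds its last target. There are 200 camera calls.

### The job

Set each loose mould half that lies on the rubber pad upright into a free seat of the grey carrier, its hinge eye over the carrier's knuckle, and push a pin from the wooden pin stand fully home down through both knuckles; leave any spare pin in the stand. When all the loose halves are pinned, slide the carrier flat along the bench by its black handle until its black ring mark is right under the tip of the dispensing needle, let go, and press the start button of the small grey controller fully down. Do not lift the carrier, bump the dispensing stand or knock over the bottle or the cup.

Things in the scene. Friction and masses are not known exactly. Their poses are not given: they have to be found in the camera images.
- carrier: Loose grey plate, 0.8 kg, 170 (x) x 224 (y) x 12 mm, flat on the bench (some 5 to 10 N to slide); origin at the centre of its underside, z up, x from handle to ring mark. In a row along y it bears three fixed aluminium mould halves, blocks 34 (x) x 40 (y) mm, tops 42 mm over the bench. On the handle side of each is a seat for a loose half. Without those nothing is higher than 52 mm.
- handle (a point): Point in the carrier's black upright handle bar: 14 mm thick along the carrier's y, 30 mm long along its x, its top 52 mm over the bench, standing on the plate (12 mm). The point is on its middle plane, 37 mm over the bench, 67 mm from the carrier's centre on the -x side; both its broad sides are free. Axes as the carrier's.
- mark (a point): Centre of the black printed ring (20 mm across) on a white spot on the carrier's upper face, 65 mm from the carrier's centre on the +x side; axes as the carrier's.
- needle_tip (a point): Tip of the fixed dispensing needle, 40 mm over the bench (the plate passes 28 mm below it; the 42 mm mould blocks do not pass). It hangs from a clear barrel 22 mm across that begins 75 mm over the bench, on an arm 120 mm up, from a post some 130 mm beyond the tip; the top is 150 mm up; the stand's foot begins 75 mm beyond the tip.
- seat0 (a point): Centre of seat 0 on the carrier's upper face (12 mm over the bench): the place of a loose half's origin; at x = -15, y = -84 mm in the carrier's frame. The seat, 40 (x) x 44 (y) mm (2 mm free all round), is bounded on +x by the fixed block and else by three black walls about 14 mm high that lean outwards at the top as a lead-in. Axes as the carrier's; so are a seated half's.
- bore0 (a point): Bottom, on the carrier's upper face, of the upright 12 mm bore of the fixed knuckle (24 x 24 x 16 mm high) at the +y end of seat 0: 20 mm in x and 34 mm in y from the seat's centre. A pin that is fully home ends 2 mm above this point. Axes as the carrier's.
- pinstand_hole0 (a point): Mouth of hole 0 of the pin stand, a fixed light wooden block 45 (x) x 160 (y) x 34 mm high with three holes in a row along its y, 55 mm apart; the point is on its upper face, 34 mm over the bench; hole 10 mm wide, 32 mm deep.
- half0: Loose aluminium mould half (two or three, alike), 0.15 kg: block 36 (x) x 40 (y) x 30 mm high, origin at the centre of its underside, z up; on top a black grip lug 12 (x) x 30 (y) mm from 30 to 57 mm up. Hinge eye: plate 24 x 24 mm from 18 to 28 mm up, its 12 mm hole at x = 20, y = 34 mm. Starts upright on the 4 mm black rubber pad, turned at most 0.6 rad. None if absent.
- pin0: Loose steel hinge pin, 0.04 kg: shaft 8 mm across, 26 mm long with a 4 mm conical point, then a round grip head 14 mm across, 28 mm tall (54 mm overall). Origin at the point, z up. Starts in the pin stand, head resting on its top. Fully home, the head rests on the hinge eye.
- seat1 (a point): Centre of seat 1 on the carrier's upper face (12 mm over the bench): the place of a loose half's origin; at x = -15, y = -12 mm in the carrier's frame. The seat, 40 (x) x 44 (y) mm (2 mm free all round), is bounded on +x by the fixed block and else by three black walls about 14 mm high that lean outwards at the top as a lead-in. Axes as the carrier's; so are a seated half's.
- bore1 (a point): Bottom, on the carrier's upper face, of the upright 12 mm bore of the fixed knuckle (24 x 24 x 16 mm high) at the +y end of seat 1: 20 mm in x and 34 mm in y from the seat's centre. A pin that is fully home ends 2 mm above this point. Axes as the carrier's.
- pinstand_hole1 (a point): Mouth of hole 1 of the pin stand, a fixed light wooden block 45 (x) x 160 (y) x 34 mm high with three holes in a row along its y, 55 mm apart; the point is on its upper face, 34 mm over the bench; hole 10 mm wide, 32 mm deep.
- half1: Loose aluminium mould half (two or three, alike), 0.15 kg: block 36 (x) x 40 (y) x 30 mm high, origin at the centre of its underside, z up; on top a black grip lug 12 (x) x 30 (y) mm from 30 to 57 mm up. Hinge eye: plate 24 x 24 mm from 18 to 28 mm up, its 12 mm hole at x = 20, y = 34 mm. Starts upright on the 4 mm black rubber pad, turned at most 0.6 rad. None if absent.
- pin1: Loose steel hinge pin, 0.04 kg: shaft 8 mm across, 26 mm long with a 4 mm conical point, then a round grip head 14 mm across, 28 mm tall (54 mm overall). Origin at the point, z up. Starts in the pin stand, head resting on its top. Fully home, the head rests on the hinge eye.
- seat2 (a point): Centre of seat 2 on the carrier's upper face (12 mm over the bench): the place of a loose half's origin; at x = -15, y = 60 mm in the carrier's frame. The seat, 40 (x) x 44 (y) mm (2 mm free all round), is bounded on +x by the fixed block and else by three black walls about 14 mm high that lean outwards at the top as a lead-in. Axes as the carrier's; so are a seated half's.
- bore2 (a point): Bottom, on the carrier's upper face, of the upright 12 mm bore of the fixed knuckle (24 x 24 x 16 mm high) at the +y end of seat 2: 20 mm in x and 34 mm in y from the seat's centre. A pin that is fully home ends 2 mm above this point. Axes as the carrier's.
- pinstand_hole2 (a point): Mouth of hole 2 of the pin stand, a fixed light wooden block 45 (x) x 160 (y) x 34 mm high with three holes in a row along its y, 55 mm apart; the point is on its upper face, 34 mm over the bench; hole 10 mm wide, 32 mm deep.
- half2: Loose aluminium mould half (two or three, alike), 0.15 kg: block 36 (x) x 40 (y) x 30 mm high, origin at the centre of its underside, z up; on top a black grip lug 12 (x) x 30 (y) mm from 30 to 57 mm up. Hinge eye: plate 24 x 24 mm from 18 to 28 mm up, its 12 mm hole at x = 20, y = 34 mm. Starts upright on the 4 mm black rubber pad, turned at most 0.6 rad. None if absent.
- pin2: Loose steel hinge pin, 0.04 kg: shaft 8 mm across, 26 mm long with a 4 mm conical point, then a round grip head 14 mm across, 28 mm tall (54 mm overall). Origin at the point, z up. Starts in the pin stand, head resting on its top. Fully home, the head rests on the hinge eye.
- flux_bottle: Bystander: amber glass bottle 44 mm across, 110 mm high, standing; origin at the centre of its underside, z up.
- tip_cup: Bystander: steel cup 60 mm across, 50 mm high, standing; origin at the centre of its underside, z up.
- start (a joint): Travel of the start button, m: 0 when released, 0.006 when fully down (5 N); it springs back.
- start_top (a point): Centre of the start button's flat top: a grey round button 26 mm across on top of a fixed grey controller box, 50 (x) x 100 (y) x 36 mm high, near the robot at the left or right; pressed straight down.
- stand: Fixed dispensing stand; origin on the bench straight below the needle's tip, x from the tip towards the post. Not to be bumped.
Things that resemble listed ones, but are neither listed nor needed, are in the scene too. Leave any red look-alike of the half0 alone.

How it is judged:
By the outcome, as a careful person would: the job done as asked, in the order asked, and still so for the second after the job is handed in, with the robot touching nothing.
Of half0, half1, half2 only 2 to 3 are there at a start; the rules pass over those that are not, and their reading is None.
At some moment in a run one of half0, half1, half2 may be knocked a few centimetres aside while the robot is not near it.
It also fails if it takes over 210 s, if anything falls off the work surface, if the arm or the gripper's body presses on something with over 40 N, if the wrist force passes 120 N, or if a joint passes its speed limit or range.

## Working session

There is one attempt and no reset: what is moved stays moved. The work goes in short steps, Python scripts to look and compute and a shell command to move; the robot and the scene stay as the last step left them, time stands still between calls to the robot, and variables do not carry over. Pictures are saved under pics/ and viewed, at most 14 in all, crops included, and the job is handed in when it is done.

```bash
ls; mkdir -p pics; python3 - <<'E'
from cell import env
import cv2
for n in ("scene","top"):
    im=env.read_camera(n); cv2.imwrite(f"pics/{n}0.png",im)
    c=env.get_calibration(n); print(n,{k:(v if k!='pose' else v.round(4).tolist()) for k,v in c.items()})
print(env.get_obs())
E
```

```text
pics
scene {'fov_y': 52.78320633135723, 'cx': 255.287674429497, 'cy': 194.24789728542706, 'pose': [[0.7669, -0.5005, 0.4018, 0.9058], [0.6418, 0.5933, -0.4859, -0.499], [0.0048, 0.6305, 0.7762, 0.8496], [0.0, 0.0, 0.0, 1.0]]}
top {'fov_y': 56.553277900040555, 'cx': 257.26567863249954, 'cy': 188.44226506251576, 'pose': [[0.0111, 0.989, -0.1476, 0.3648], [-0.9997, 0.0142, 0.0194, 0.0016], [0.0213, 0.1473, 0.9889, 0.9284], [0.0, 0.0, 0.0, 1.0]]}
{'time_s': 0.1, 'qpos': array([68.18897528, 18.43486945, -4.01510469, 83.16880144,  1.29452942,
       78.53915652, -3.26066352]), 'joint_velocities': array([-0.05939733, -0.13167531,  0.00487339, -0.19307978, -0.05982996,
       -0.05983538,  0.01734665]), 'effort': array([-8.94401510e-04, -4.92570949e+01, -4.06114385e-01, -3.13400137e+01,
       -6.40951213e-02,  3.94766859e-02,  5.34636740e-05]), 'tool_pos': array([ 0.24975371, -0.59956967,  0.22156237]), 'tool_rot': array([-1.79902375e+02,  5.08632287e-03,  2.26194809e+01]), 'force': array([-1.12852569,  0.70161277, -0.09081603]), 'wrist_torque': array([ 0.04162398, -0.05092471, -0.02391652]), 'grasp_force': 0.0, 'grip_width': 0.08694722367646186}
```

View pics/top0.png

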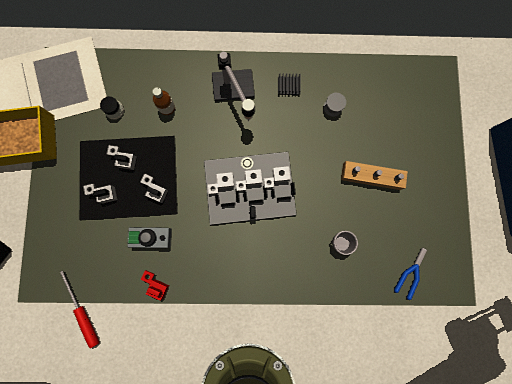

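View pics/scene0.png

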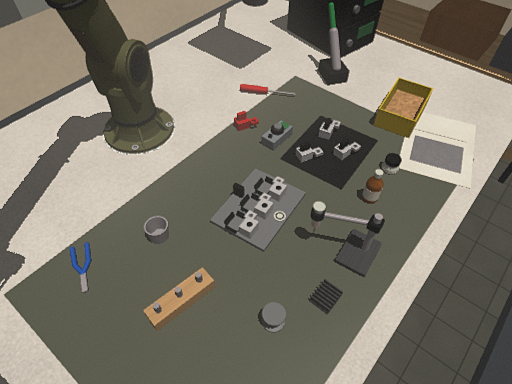

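Top view: halves at about (120,156), (100,190) and (153,187) on the black pad. The red look-alike is at (155,285) and stays alone. Carrier centre is near (251,187) with the ring at (247,163), pins at (355,172), (376,175), (398,178), the button at (147,238), the needle barrel at (248,106), and the cup at (344,243).

```bash
cat > h.py <<'E'
import numpy as np, cv2, sys
from cell import env
from scipy.spatial.transform import Rotation as R
def K(c):
    f=192/np.tan(np.radians(c['fov_y']/2)); return f,c['cx'],c['cy']
def ray(c,u,v):
    f,cx,cy=K(c); d=np.array([(u-cx)/f,-(v-cy)/f,-1]); T=np.array(c['pose']); return T[:3,3],T[:3,:3]@d
def hit(c,u,v,z):
    o,d=ray(c,u,v); return o+d*(z-o[2])/d[2]
def proj(c,p):
    f,cx,cy=K(c); T=np.array(c['pose']); q=T[:3,:3].T@(np.asarray(p)-T[:3,3]); return cx+f*q[0]/-q[2], cy-f*q[1]/-q[2]
def tri(c1,p1,c2,p2):
    A=[];b=[]
    for c,p in((c1,p1),(c2,p2)):
        o,d=ray(c,*p); d=d/np.linalg.norm(d); M=np.eye(3)-np.outer(d,d); A.append(M);b.append(M@o)
    return np.linalg.lstsq(np.vstack(A),np.hstack(b),rcond=None)[0]
def go(x,y,z,yaw=None):
    """print tool-frame shift (m), turn z (rad) to get TCP to x,y,z pointing down with yaw deg"""
    o=env.get_obs(); r=R.from_euler('xyz',o['tool_rot'],degrees=True)
    d=r.inv().apply(np.array([x,y,z])-o['tool_pos'])
    t=np.zeros(3)
    if yaw is not None: t=(r.inv()*R.from_euler('xyz',[180,0,yaw],degrees=True)).as_rotvec()
    print('pos',o['tool_pos'].round(4),'rot',o['tool_rot'].round(2),'t',round(o['time_s'],1),'w',round(o['grip_width'],4)); print('shift',d.round(4),'turn',t.round(4))
def snap(name):
    c=env.get_calibration('wrist'); im=env.read_camera('wrist'); cv2.imwrite(f'pics/{name}.png',im); np.savez(f'pics/{name}.npz',**c); return c,im
def cal(name):
    d=np.load(f'pics/{name}.npz'); return {k:(d[k] if k=='pose' else float(d[k])) for k in d}
E
python3 - <<'E'
from h import *
c=env.get_calibration('top')
for n,p,z in [('hA',(120,156),.03),('hB',(100,190),.03),('hC',(153,187),.03),('car',(251,187),.012),('ring',(247,163),.012),('handle',(252,214),.052),('p0',(355,172),.05),('p1',(376,175),.05),('p2',(398,178),.05),('btn',(147,238),.04),('needle',(248,106),.15),('bottle',(157,93),.11),('red',(155,285),.03)]:
    print(n,hit(c,*p,z).round(3)[:2])
w=env.get_calibration('wrist'); o=env.get_obs()
print(w['fov_y'],w['cx'],w['cy']); r=R.from_euler('xyz',o['tool_rot'],degrees=True)
print(r.inv().apply(w['pose'][:3,3]-o['tool_pos']).round(3), (r.as_matrix().T@w['pose'][:3,:3]).round(3))
go(.5,.25,.3,0)
E
```

```text
hA [0.578 0.336]
hB [0.489 0.38 ]
hC [0.499 0.248]
car [ 0.505 -0.   ]
ring [0.569 0.011]
handle [ 0.432 -0.003]
p0 [ 0.541 -0.262]
p1 [ 0.534 -0.315]
p2 [ 0.528 -0.37 ]
btn [0.371 0.253]
needle [0.671 0.01 ]
bottle [0.715 0.229]
red [0.258 0.23 ]
61.562201295487895 261.9247278692539 196.00221822274472
[ 0.079  0.001 -0.161] [[-0.001  0.958  0.287]
 [ 1.     0.001  0.   ]
 [-0.     0.287 -0.958]]
pos [ 0.2498 -0.5996  0.2216] rot [-1.799e+02  1.000e-02  2.262e+01] t 0.1 w 0.0869
shift [ 0.5577 -0.6881 -0.0773] turn [-0.0017  0.0004  0.3948]
```

```bash
python3 -m jog '[[0,0,0,0,0,-0.1176,0.08],[0,0,0,0,0,-0.1176,0.08],[0,0,0,0,0,-0.1176,0.08],[0,0,0,0,0,-0.1176,0.08],[0,0,0,0,0,-0.1176,0.08],[0,0,0,0,0,-0.1176,0.06],[0,0,0,0,0,-0.1176,0.06],[0,0,0,0,0,-0.1176,0.06],[0,0,0,0,0,-0.1176,0.06],[0,0,0,0,0,-0.1176,0.06]]'
python3 -m jog '[[0.028,0.028,0,0,0,0,0.04],[0.028,0.028,0,0,0,0,0.04],[0.028,0.028,0,0,0,0,0.04],[0.028,0.028,0,0,0,0,0.04],[0.028,0.028,0,0,0,0,0.04],[0.028,0.028,0,0,0,0,0.04],[0.028,0.028,0,0,0,0,0.04],[0.028,0.028,0,0,0,0,0.04],[0.028,0.028,0.01,0,0,0,0.04],[0.028,0.028,0.01,0,0,0,0.04],[0,0,0,0,0,0,0.04],[0,0,0,0,0,0,0.04]]'
python3 -c "
from h import *
snap('w_pins'); go(.51,0,.2,90)"
python3 -m jog '[[0.032,-0.002,0,0,0,0,0.04],[0.032,-0.002,0,0,0,0,0.04],[0.032,-0.002,0,0,0,0,0.04],[0.032,-0.002,0,0,0,0,0.04],[0.032,-0.002,0,0,0,0,0.04],[0.032,-0.002,0,0,0,0,0.04],[0.032,-0.002,0,0,0,0,0.04],[0.032,-0.002,0,0,0,0,0.04],[0.032,-0.002,0,0,0,0,0.04],[0.032,-0.002,0,0,0,0,0.04],[0,0,0,0,0,0,0.04],[0,0,0,0,0,0,0.04]]'
python3 -c "
from h import *
snap('w_car'); go(.51,.3,.2,90)"
python3 -m jog '[[0.03,0,0,0,0,0,0.04],[0.03,0,0,0,0,0,0.04],[0.03,0,0,0,0,0,0.04],[0.03,0,0,0,0,0,0.04],[0.03,0,0,0,0,0,0.04],[0.03,0,0,0,0,0,0.04],[0.03,0,0,0,0,0,0.04],[0.03,0,0,0,0,0,0.04],[0.03,0,0,0,0,0,0.04],[0.03,0,0,0,0,0,0.04],[0,0,0,0,0,0,0.04],[0,0,0,0,0,0,0.04]]'
python3 -c "
from h import *
snap('w_pad'); go(.51,.3,.2,90)
a=[cv2.imread(f'pics/{n}.png') for n in('w_pins','w_car','w_pad')]
for n,i in zip('abc',a): cv2.imwrite(f'pics/big_{n}.png',cv2.resize(i,(800,600),interpolation=cv2.INTER_CUBIC))"
```

```text
time_s: 0.93
tool_pos: [0.2498, -0.5997, 0.2219]
tool_rot: [-180.0, -0.1, 90.3]
force: [-0.6, -0.1, -0.3]
grip_width: 0.0615
grasp_force: 0.0
time_s: 1.93
tool_pos: [0.5315, -0.3161, 0.2012]
tool_rot: [-179.9, -0.1, 90.4]
force: [-0.8, -0.7, -0.3]
grip_width: 0.04
grasp_force: 0.0
pos [ 0.5301 -0.319   0.2017] rot [-1.7991e+02 -3.0000e-02  9.0140e+01] t 2.0 w 0.0398
shift [ 0.319  -0.0193  0.0019] turn [-0.0015 -0.0006  0.0025]
time_s: 2.98
tool_pos: [0.5099, 0.0001, 0.203]
tool_rot: [180.0, 0.1, 90.1]
force: [0.1, -0.3, 0.2]
grip_width: 0.0398
grasp_force: 0.0
pos [ 0.51   -0.0017  0.2028] rot [1.7997e+02 9.0000e-02 8.9920e+01] t 3.0 w 0.0401
shift [ 0.3017 -0.0004  0.0023] turn [ 0.0005  0.0016 -0.0014]
time_s: 4.03
tool_pos: [0.5106, 0.2994, 0.2019]
tool_rot: [-179.9, 0.0, 90.0]
force: [0.4, -1.3, -0.9]
grip_width: 0.0401
grasp_force: 0.0
pos [0.5112 0.2978 0.2019] rot [-1.7996e+02  9.0000e-02  8.9860e+01] t 4.1 w 0.0401
shift [ 0.0022 -0.0012  0.0018] turn [-0.0006  0.0015 -0.0025]
```

View pics/big_a.png

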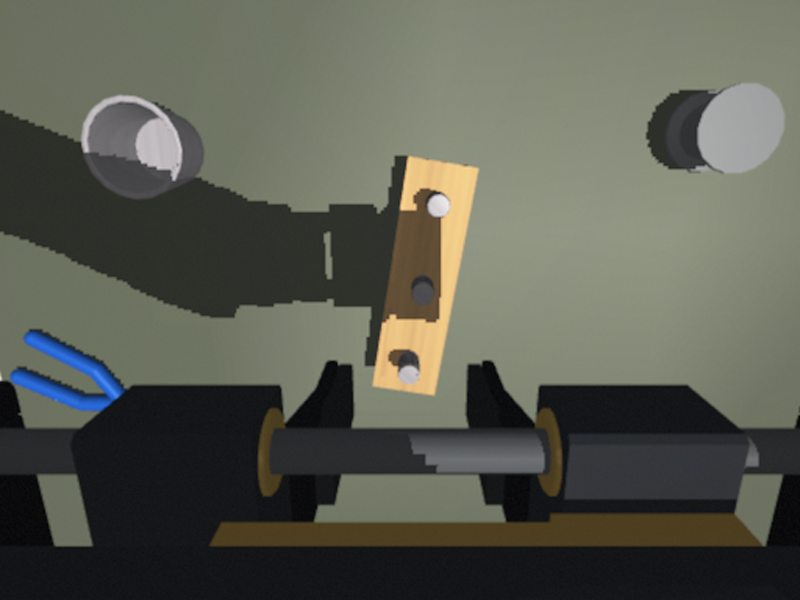

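View pics/big_b.png

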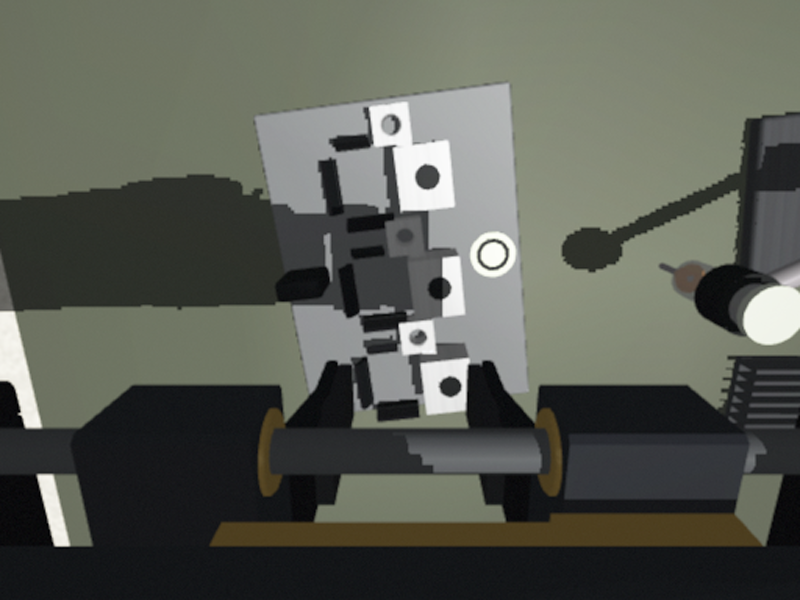

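View pics/big_c.png

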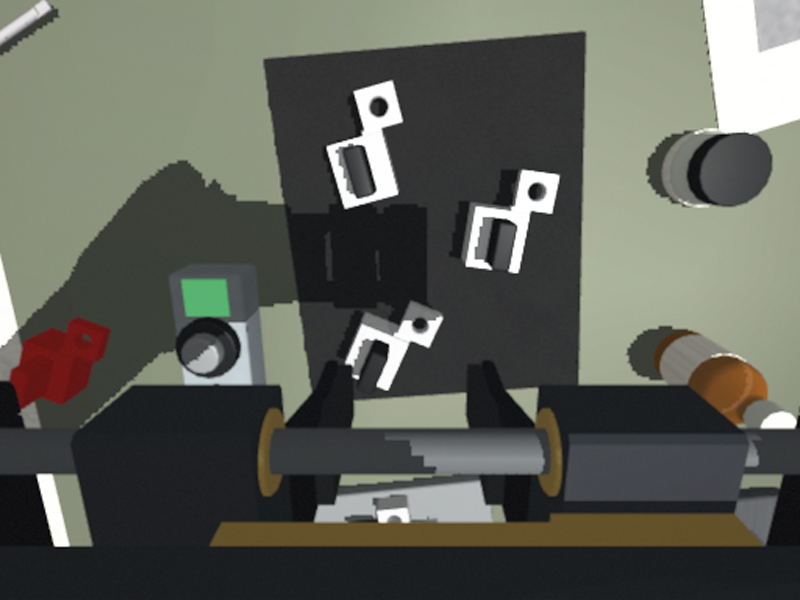

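The wrist pictures show three halves with the eye holes at (379,106), (537,191) and (420,324), and three pins with heads at (438,204), (423,290) and (409,373). The carrier is empty, with its ring at (492,254), bores at (391,124), (404,236) and (418,337), and the needle tip near (661,265). The red look-alike at (65,365) is excluded. Next I fit the poses.

```bash
cat >> h.py <<'E'
from scipy.optimize import least_squares
def fit(c,pts,z0,s=1.5625,guess=(0.5,0,0)):
    """pts: list of (local xyz mm, (U,V) in enlarged picture) -> x,y,theta, rms px"""
    L=np.array([p[0] for p in pts])/1000; U=(np.array([p[1] for p in pts])+.5)/s-.5
    def f(q):
        cs,sn=np.cos(q[2]),np.sin(q[2])
        return np.ravel([np.subtract(proj(c,(q[0]+cs*l[0]-sn*l[1],q[1]+sn*l[0]+cs*l[1],z0+l[2])),u) for l,u in zip(L,U)])
    r=least_squares(f,guess,loss='soft_l1'); return r.x, f(r.x).reshape(-1,2).round(1).tolist()
def loc(q,x,y):
    return q[0]+np.cos(q[2])*x-np.sin(q[2])*y, q[1]+np.sin(q[2])*x+np.cos(q[2])*y
E
python3 - <<'E'
from h import *
c=cal('w_pad')
def half(h,e1,e2,e3,b1,b2,b3):
    return [((20,34,28),h),((8,46,28),e1),((32,46,28),e2),((32,22,28),e3),((-18,-20,30),b1),((18,-20,30),b2),((-18,20,30),b3)]
for n,P in dict(A=half((379,106),(355,91),(393,82),(402,122),(345,208),(398,194),(328,146)),B=half((537,191),(522,170),(559,175),(553,214),(465,266),(518,273),(474,203)),C=half((420,324),(409,302),(443,316),(428,347),(346,362),(390,390),(366,310))).items():
    q,r=fit(c,P,.004,guess=(.5,.3,0)); print(n,q[:2].round(4),np.degrees(q[2]).round(1),r)
c=cal('w_car')
q,r=fit(c,[((-85,112,12),(254,116)),((85,112,12),(510,83)),((85,-112,12),(527,391)),((65,0,12),(492,254)),((5,94,28),(391,124)),((5,22,28),(404,236)),((5,-50,28),(418,337))],0)
print('car',q.round(4),np.degrees(q[2]),r); np.save('car.npy',q)
for i,y in enumerate((-84,-12,60)): print('seat',i,np.round(loc(q,-.015,y/1e3),4),'bore',np.round(loc(q,.005,(y+34)/1e3),4))
print('handle',np.round(loc(q,-.067,0),4),'mark',np.round(loc(q,.065,0),4))
print('needle',hit(c,661.5/1.5625-.5,265.5/1.5625-.5,.04))
c=cal('w_pins')
for p in ((438,204),(423,289),(409,373)): print('pin',hit(c,(p[0]+.5)/1.5625-.5,(p[1]+.5)/1.5625-.5,.062).round(4))
E
```

```text
A [0.4811 0.3681] 14.4 [[0.1, 0.3], [-0.0, 0.1], [0.0, -0.9], [0.7, -0.4], [-0.3, 0.6], [0.3, 0.4], [-1.2, -0.1]]
B [0.5679 0.3241] -8.0 [[-0.0, 0.3], [0.3, -0.3], [0.3, -0.0], [-1.2, -0.8], [-0.2, -0.2], [-0.2, -0.0], [0.8, 1.5]]
C [0.4862 0.2426] -24.5 [[0.7, -0.1], [2.2, -0.1], [0.7, -0.2], [0.9, -1.1], [-3.5, 4.8], [-1.9, -0.9], [-2.3, 6.8]]
car [0.5044 0.0026 0.1214] 6.954236237534946 [[-1.8, -1.3], [0.5, -1.8], [1.3, 1.7], [0.3, 0.3], [-0.4, 0.0], [0.3, 0.9], [-0.6, 0.5]]
seat 0 [ 0.4997 -0.0826] bore [ 0.5154 -0.0464]
seat 1 [ 0.491  -0.0111] bore [0.5067 0.0251]
seat 2 [0.4822 0.0604] bore [0.498  0.0966]
handle [ 0.4379 -0.0055] mark [0.5689 0.0105]
needle [0.67521411 0.00889431 0.04      ]
pin [ 0.5478 -0.2652  0.062 ]
pin [ 0.5397 -0.3168  0.062 ]
pin [ 0.5314 -0.3731  0.062 ]
```

```bash
python3 - <<'E'
from h import *
import h
c0=cal('w_car'); cp=cal('w_pad')
def pk(c,p,k):
    f,cx,cy=K(c); u,v=proj(c,p); x,y=(u-cx)/f,(v-cy)/f; g=1+k*(x*x+y*y); return cx+f*x*g,cy+f*y*g
P=[((-85,112,12),(254,116)),((85,112,12),(510,83)),((85,-112,12),(527,391)),((65,0,12),(492,254)),((5,94,28),(391,124)),((5,22,28),(404,236)),((5,-50,28),(418,337))]
L=np.array([p[0] for p in P])/1e3; U=(np.array([p[1] for p in P])+.5)/1.5625-.5
for m in (0,1,2):
  def f(q):
    out=[]
    for l,u in zip(L,U):
        x,y=loc(q,l[0],l[1]); out.append(np.subtract(pk(c0,(x,y,l[2]+(q[4] if m==2 else 0)),q[3] if m else 0),u))
    return np.ravel(out)
  r=least_squares(f,(.5,0,.1,0,0)); print(m,r.x.round(4),(r.cost*2)**.5, f(r.x).reshape(-1,2).round(1).tolist())
q,r=fit(cp,[((20,34,28),(420,324)),((8,46,28),(409,302)),((32,46,28),(443,316)),((32,22,28),(428,347)),((18,-20,30),(390,390))],.004,guess=(.5,.25,0)); print(q.round(4),np.degrees(q[2]),r)
go(.481,.368,.12,104.4)
E
```

```text
0 [0.5044 0.0025 0.1205 0.     0.    ] 3.8329110018593364 [[-1.6, -1.2], [0.7, -1.7], [1.2, 1.8], [0.4, 0.4], [-0.3, 0.2], [0.4, 1.0], [-0.6, 0.6]]
1 [ 0.5044  0.0036  0.1191 -0.0759  0.    ] 1.4934865137485311 [[0.2, -0.2], [-0.4, -0.0], [0.6, 0.8], [0.2, -0.4], [-0.1, 0.2], [0.3, 0.1], [-0.8, -0.3]]
2 [ 0.5044  0.0032  0.1195 -0.0552 -0.0016] 1.4259097572775414 [[0.2, -0.2], [-0.4, -0.1], [0.5, 0.5], [0.0, -0.3], [-0.0, 0.4], [0.4, 0.2], [-0.7, -0.5]]
[ 0.4864  0.2406 -0.3778] -21.6463142515864 [[-0.2, 0.3], [0.6, 0.6], [-0.5, -0.5], [0.7, -1.0], [-0.6, 0.4]]
pos [0.5112 0.2978 0.2019] rot [-1.7996e+02  9.0000e-02  8.9860e+01] t 4.1 w 0.0401
shift [ 0.0703 -0.0303  0.0818] turn [-0.0008  0.0014 -0.2538]
```

The wrist lens has barrel distortion (k1 about -0.075), so I fold it in and recompute.

```bash
cat >> h.py <<'E'
KW=-0.075
def kd(c): return KW if abs(c['fov_y']-61.56)<.1 else 0.
def ray(c,u,v):
    f,cx,cy=K(c); x,y=cv2.undistortPoints(np.array([[[u,v]]],float),np.array([[f,0,cx],[0,f,cy],[0,0,1.]]),np.array([kd(c),0,0,0.]))[0,0]
    T=np.array(c['pose']); return T[:3,3],T[:3,:3]@np.array([x,-y,-1])
def proj(c,p):
    f,cx,cy=K(c); T=np.array(c['pose']); q=T[:3,:3].T@(np.asarray(p)-T[:3,3]); x,y=q[0]/-q[2],-q[1]/-q[2]; g=1+kd(c)*(x*x+y*y); return cx+f*x*g,cy+f*y*g
def big(p): return [(v+.5)/1.5625-.5 for v in p]
def half(*a):
    L=[(20,34,28),(8,46,28),(32,46,28),(32,22,28),(-18,-20,30),(18,-20,30),(-18,20,30)]
    return [(l,p) for l,p in zip(L,a) if p is not None]
E
python3 - <<'E'
from h import *
c=cal('w_pad')
for n,P in dict(A=half((379,106),(355,91),(393,82),(402,122),(345,208),(398,194),(328,146)),B=half((537,191),(522,170),(559,175),(553,214),(465,266),(518,273),(474,203)),C=half((420,324),(409,302),(443,316),(428,347),None,(390,390))).items():
    q,r=fit(c,P,.004,guess=(.5,.3,0)); print(n,q[:2].round(4),np.degrees(q[2]).round(1),r)
c=cal('w_car')
q,r=fit(c,[((-85,112,12),(254,116)),((85,112,12),(510,83)),((85,-112,12),(527,391)),((65,0,12),(492,254)),((5,94,28),(391,124)),((5,22,28),(404,236)),((5,-50,28),(418,337))],0)
print('car',q.round(4),np.degrees(q[2]),r); np.save('car.npy',q)
for i,y in enumerate((-84,-12,60)): print('seat',i,np.round(loc(q,-.015,y/1e3),4),'bore',np.round(loc(q,.005,(y+34)/1e3),4))
print('handle',np.round(loc(q,-.067,0),4),'mark',np.round(loc(q,.065,0),4))
print('needle',hit(c,*big((661,265)),.04))
c=cal('w_pins')
for p in ((438,204),(423,289),(409,373)): print('pin',hit(c,*big(p),.062).round(4))
E
```

```text
A [0.481  0.3692] 14.6 [[0.1, 0.6], [0.2, 1.0], [-0.1, -0.0], [0.5, -0.4], [-0.2, -0.2], [0.3, -0.5], [-0.9, -0.2]]
B [0.5684 0.3247] -8.2 [[-0.1, 0.4], [0.2, -0.0], [-0.2, 0.5], [-1.4, -0.8], [0.2, -0.8], [-0.0, -0.4], [1.2, 1.1]]
C [0.4864 0.2405] -21.6 [[-0.2, 0.3], [0.6, 0.6], [-0.5, -0.5], [0.7, -1.0], [-0.5, 0.3]]
car [0.5043 0.0036 0.1189] 6.810351857268448 [[0.2, -0.2], [-0.4, -0.0], [0.6, 0.8], [0.2, -0.3], [-0.1, 0.2], [0.3, 0.1], [-0.8, -0.3]]
seat 0 [ 0.4994 -0.0816] bore [ 0.5152 -0.0455]
seat 1 [ 0.4909 -0.0101] bore [0.5067 0.026 ]
seat 2 [0.4823 0.0614] bore [0.4981 0.0975]
handle [ 0.4378 -0.0044] mark [0.5689 0.0113]
needle [0.67850493 0.00946218 0.04      ]
pin [ 0.5478 -0.265   0.062 ]
pin [ 0.5397 -0.3168  0.062 ]
pin [ 0.5314 -0.3732  0.062 ]
```

```bash
python3 -m jog '[[0.0237,-0.0101,0.02,0,0,0,0.04],[0.0237,-0.0101,0.02,0,0,0,0.04],[0.0237,-0.0101,0.02,0,0,0,0.04],[0,0,0.02,0,0,-0.086,0.04],[0,0,0,0,0,-0.086,0.04],[0,0,0,0,0,-0.086,0.04],[0,0,0,0,0,0,0.04],[0,0,0,0,0,0,0.04]]'
python3 -c "
from h import *
c,im=snap('w_A'); go(.481,.369,.040,104.6)
cv2.imwrite('pics/big_A.png',cv2.resize(im,(800,600),interpolation=cv2.INTER_CUBIC))"
```

```text
time_s: 4.75
tool_pos: [0.4814, 0.3684, 0.1222]
tool_rot: [-180.0, 0.1, 104.4]
force: [0.3, -0.1, 0.5]
grip_width: 0.04
grasp_force: 0.0
pos [0.4812 0.3689 0.1225] rot [1.7998e+02 7.0000e-02 1.0444e+02] t 4.8 w 0.0405
shift [ 0.0002 -0.0002  0.0825] turn [ 0.0003  0.0012 -0.0027]
```

View pics/big_A.png

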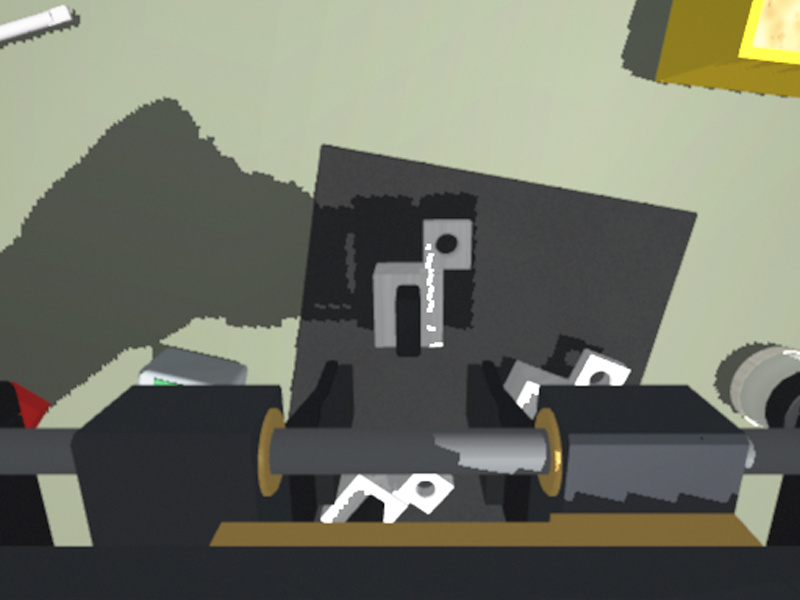

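Half A is centred between the fingers: lug at column 407, finger midpoint about 411, eye hole at (446,243). I descend and grasp.

```bash
python3 -m jog '[[0,0,0.02,0,0,0,0.04],[0,0,0.02,0,0,0,0.04],[0,0,0.02,0,0,0,0.04],[0,0,0.0225,0,0,0,0.04],[0,0,0,0,0,0,0.04],[0,0,0,0,0,0,0.0],[0,0,0,0,0,0,0.0],[0,0,0,0,0,0,0.0],[0,0,0,0,0,0,0.0],[0,0,0,0,0,0,0.0],[0,0,0,0,0,0,0.0]]' 25
python3 -c "
from h import *
c=cal('w_A'); q,r=fit(c,half((446,243),(423,219),(470,220),(472,269),(376,347),(442,347)),.004,guess=(.48,.37,.25)); print(q.round(4),np.degrees(q[2]),r)
go(.481,.369,.12,97)"
python3 -m jog '[[0,0,-0.02,0,0,0,0.0],[0,0,-0.02,0,0,0,0.0],[0,0,-0.02,0,0,0,0.0],[0,0,-0.02,0,0,0,0.0],[0,0,0,0,0,0.066,0.0],[0,0,0,0,0,0.067,0.0],[0,0,0,0,0,0,0.0]]'
python3 -c "
from h import *
go(.4823,.0614,.12,96.8)"
```

```text
time_s: 5.72
tool_pos: [0.4802, 0.3714, 0.041]
tool_rot: [179.9, -0.0, 104.8]
force: [-0.6, 0.2, 2.5]
grip_width: 0.0118
grasp_force: 25.0
[0.4803 0.3689 0.2674] 15.323182009444086 [[0.5, 0.7], [-0.2, 1.0], [0.6, -0.1], [-1.2, -1.2], [-0.7, 0.0], [0.5, -0.7]]
pos [0.4802 0.3714 0.041 ] rot [ 1.7992e+02 -1.0000e-02  1.0477e+02] t 5.7 w 0.0118
shift [-0.0025  0.0003 -0.079 ] turn [ 0.0014 -0.0003  0.1356]
time_s: 6.3
tool_pos: [0.4798, 0.371, 0.1204]
tool_rot: [180.0, 0.0, 97.1]
force: [-0.7, 1.0, -0.7]
grip_width: 0.0117
grasp_force: 25.0
pos [0.4798 0.371  0.1204] rot [1.7996e+02 2.0000e-02 9.7060e+01] t 6.3 w 0.0117
shift [-0.3075 -0.0355  0.0005] turn [0.0007 0.0003 0.0045]
```

```bash
python3 -m jog '[[-0.0384,-0.0044,0,0,0,0,0.0],[-0.0384,-0.0044,0,0,0,0,0.0],[-0.0384,-0.0044,0,0,0,0,0.0],[-0.0384,-0.0044,0,0,0,0,0.0],[-0.0384,-0.0044,0,0,0,0,0.0],[-0.0384,-0.0044,0,0,0,0,0.0],[-0.0384,-0.0044,0,0,0,0,0.0],[-0.0384,-0.0044,0,0,0,0.0045,0.0],[0,0,0,0,0,0,0],[0,0,0,0,0,0,0],[0,0,0,0,0,0,0]]'
python3 -c "
from h import *
go(.4823,.0614,.12,96.8);c,im=snap('w_s2')
cv2.imwrite('pics/big_s2.png',cv2.resize(im,(800,600),interpolation=cv2.INTER_CUBIC))"
```

```text
time_s: 7.22
tool_pos: [0.4828, 0.0624, 0.1199]
tool_rot: [-180.0, -0.0, 97.0]
force: [0.9, 0.7, -1.1]
grip_width: 0.0117
grasp_force: 25.0
pos [0.4828 0.0624 0.1199] rot [-1.7999e+02 -3.0000e-02  9.6960e+01] t 7.2 w 0.0117
shift [-0.0009 -0.0006 -0.0001] turn [-0.0002 -0.0005  0.0028]
```

View pics/big_s2.png

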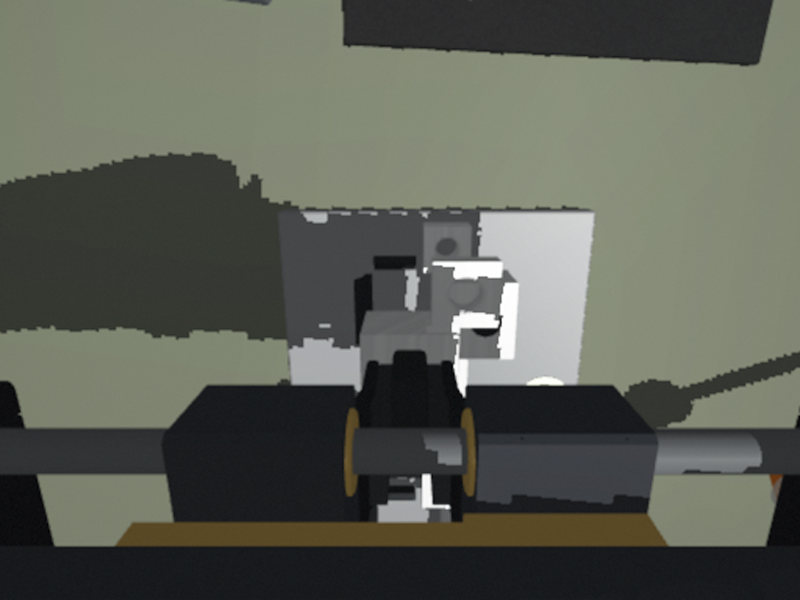

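```bash
python3 - <<'E'
from h import *
c=cal('w_s2'); o=env.get_obs(); zb=.12-.0367
e=hit(c,*big((464,291)),zb+.028)[:2]; print('eye',e)
print('bore',hit(c,*big((447,245)),.028)[:2],'corners',hit(c,*big((279,210)),.012)[:2],hit(c,*big((594,211)),.012)[:2])
q=np.load('car.npy'); print('exp bore',loc(q,.005,.094),'corners',loc(q,-.085,.112),loc(q,.085,.112))
a=q[2]; d=e-np.array([.4828,.0624]); print('eye rel tcp in half axes',np.array([[np.cos(a),np.sin(a)],[-np.sin(a),np.cos(a)]])@d)
E
```

```text
eye [0.49741731 0.09706842]
bore [0.49728531 0.09893172] corners [0.40762499 0.10438032] [0.57447744 0.12434747]
exp bore (np.float64(0.4981438203011609), np.float64(0.09751957632201623)) corners (np.float64(0.40664435070727195), np.float64(0.10472006686343016)) (np.float64(0.575444847602242), np.float64(0.12487923966419787))
eye rel tcp in half axes [0.01862526 0.03269043]
```

```bash
python3 -m jog '[[0.0012,0,0.015,0,0,0,0],[0,0,0.015,0,0,0,0],[0,0,0.012,0,0,0,0],[0,0,0.007,0,0,0,0],[0,0,0.007,0,0,0,0],[0,0,0.005,0,0,0,0],[0,0,0.005,0,0,0,0],[0,0,0,0,0,0,0],[0,0,0,0,0,0,0]]'
python3 -m jog '[[0,0,0.003,0,0,0,0],[0,0,0.002,0,0,0,0],[0,0,0,0,0,0,0],[0,0,0,0,0,0,0]]'
python3 -c "
from h import *
go(.4823,.0614,.049,96.8)"
```

```text
time_s: 8.02
tool_pos: [0.483, 0.0631, 0.054]
tool_rot: [-180.0, -0.0, 96.9]
force: [0.5, -0.3, -1.8]
grip_width: 0.0122
grasp_force: 25.0
time_s: 8.35
tool_pos: [0.483, 0.063, 0.0491]
tool_rot: [180.0, 0.0, 96.9]
force: [0.0, -0.1, -2.0]
grip_width: 0.0119
grasp_force: 25.0
pos [0.483  0.063  0.0491] rot [1.7999e+02 1.0000e-02 9.6900e+01] t 8.3 w 0.0119
shift [-0.0015 -0.0009  0.0001] turn [0.0002 0.0001 0.0018]
```

```bash
python3 -m jog '[[0,0,0.001,0,0,0,0],[0,0,0,0,0,0,0.03],[0,0,0,0,0,0,0.03],[0,0,0,0,0,0,0.03],[0,0,0,0,0,0,0.03],[0,0,0,0,0,0,0.03],[0,0,-0.02,0,0,0,0.03],[0,0,-0.03,0,0,0,0.03],[0,0,-0.03,0,0,0,0.03],[0,0,0,0,0,0,0.03],[0,0,0,0,0,0,0.03]]'
python3 -c "
from h import *
c,im=snap('w_s2b');go(.5684,.3247,.13,81.8)
cv2.imwrite('pics/big_s2b.png',cv2.resize(im[100:300,150:400],(800,640),interpolation=cv2.INTER_CUBIC)[:600])"
```

```text
time_s: 9.27
tool_pos: [0.4843, 0.0631, 0.1297]
tool_rot: [179.8, 0.1, 96.9]
force: [-0.4, 0.3, -0.1]
grip_width: 0.0298
grasp_force: 0.0
pos [0.4831 0.0629 0.1282] rot [1.7995e+02 5.0000e-02 9.6890e+01] t 9.3 w 0.0297
shift [ 0.2497  0.1161 -0.0019] turn [0.001  0.0007 0.2634]
```

View pics/big_s2b.png

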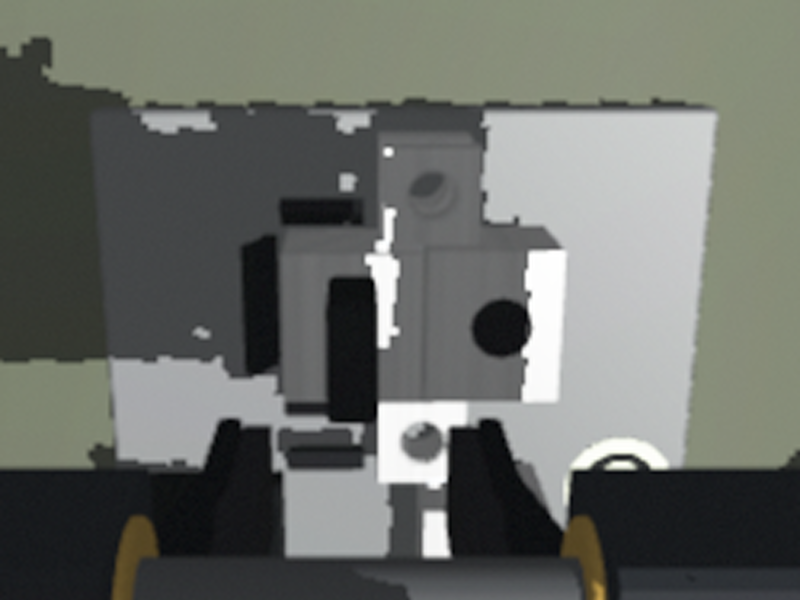

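```bash
python3 -m jog '[[0,0,-0.02,0,0,0,0.04],[0.0357,0.0166,0,0,0,0,0.04],[0.0357,0.0166,0,0,0,0,0.04],[0.0357,0.0166,0,0,0,0,0.04],[0.0357,0.0166,0,0,0,0,0.04],[0.0357,0.0166,0,0,0,0,0.04],[0.0357,0.0166,0,0,0,0,0.04],[0.0357,0.0166,0,0,0,0.0878,0.04],[0,0,0.01,0,0,0.0878,0.04],[0,0,0.01,0,0,0.0878,0.04],[0,0,0,0,0,0,0.04],[0,0,0,0,0,0,0.04]]'
cat >> h.py <<'E'
def sil(c,q,z0,shape):
    m=np.zeros(shape,np.uint8); S=4
    def poly(pts,v):
        P=np.array([proj(c,(*loc(q,x/1e3,y/1e3),z0+z/1e3)) for x,y,z in pts]); cv2.fillPoly(m,[np.round(P*2**S).astype(np.int32)],v,shift=S)
    def box(x0,x1,y0,y1,za,zb,v):
        P=np.array([proj(c,(*loc(q,x/1e3,y/1e3),z0+z/1e3)) for x in(x0,x1) for y in(y0,y1) for z in(za,zb)])
        cv2.fillConvexPoly(m,cv2.convexHull(np.round(P*2**S).astype(np.int32)),v,shift=S)
    box(-18,18,-20,20,0,30,255); box(8,32,22,46,18,28,255)
    a=np.linspace(0,6.28,24); poly([(20+6*np.cos(t),34+6*np.sin(t),28) for t in a],0)
    box(-6,6,-15,15,30,57,0)
    return m
def autofit(c,im,guess,z0=.004,thr=95,rows=380,half=.06):
    g=im.max(2); 
    mk=cv2.GaussianBlur((g>thr).astype(np.float32),(3,3),0)
    u,v=proj(c,(guess[0],guess[1],z0+.03)); yy,xx=np.mgrid[:384,:512]; w=((abs(xx-u)<90)&(abs(yy-v)<90)&(yy<rows/1.5625)).astype(np.float32)
    def cost(q):
        s=cv2.GaussianBlur(sil(c,q,z0,g.shape).astype(np.float32)/255,(3,3),0); return float((w*np.abs(s-mk)).sum()/max((w*s).sum(),50))
    best=None
    for dx in(-.01,0,.01):
        for dy in(-.01,0,.01):
            for dt in(-.15,0,.15):
                q=np.array(guess)+[dx,dy,dt]; k=cost(q)
                if best is None or k<best[0]: best=(k,q)
    from scipy.optimize import minimize
    r=minimize(cost,best[1],method='Nelder-Mead',options=dict(initial_simplex=best[1]+np.array([[0,0,0],[.004,0,0],[0,.004,0],[0,0,.08]]),xatol=1e-5))
    return r.x,r.fun
E
python3 - <<'E'
from h import *
c=cal('w_A'); print('A test',autofit(c,cv2.imread('pics/w_A.png'),(.48,.369,.26)))
c,im=snap('w_B'); q,k=autofit(c,im,(.5684,.3247,-.143)); print(q.round(4),np.degrees(q[2]),k)
print(proj(c,(*q[:2],.034))); go(*q[:2],.04,90+np.degrees(q[2]))
E
```

```text
time_s: 10.32
tool_pos: [0.5671, 0.3244, 0.1257]
tool_rot: [-179.8, 0.2, 82.0]
force: [0.7, 0.1, 1.2]
grip_width: 0.0404
grasp_force: 0.0
A test (array([0.4805356 , 0.36801772, 0.26908298]), np.float64(0.698103129863739))
[ 0.5679  0.324  -0.1443] -8.269841551359212 1.1626083850860596
(np.float64(263.1701568028022), np.float64(198.35984572503054))
pos [0.5677 0.3244 0.1268] rot [-1.799e+02  9.000e-02  8.194e+01] t 10.4 w 0.0399
shift [-0.0003  0.0004  0.0868] turn [-0.0017  0.0015  0.0036]
```

```bash
python3 -m jog '[[0,0,0.02,0,0,0,0.04],[0,0,0.02,0,0,0,0.04],[0,0,0.02,0,0,0,0.04],[0,0,0.0265,0,0,0,0.04],[0,0,0,0,0,0,0.04],[0,0,0,0,0,0,0.0],[0,0,0,0,0,0,0.0],[0,0,0,0,0,0,0.0],[0,0,0,0,0,0,0.0],[0,0,0,0,0,0,0.0],[0,0,0,0,0,0,0.0]]' 25
python3 -c "
from h import *
go(.481,.369,.14,96.8)"
python3 -m jog '[[0,0,-0.02,0,0,0,0.0],[0,0,-0.02,0,0,0,0.0],[0,0,-0.02,0,0,0,0.0],[0,0,-0.02,0,0,0,0.0],[0,0,-0.02,0,0,-0.0865,0.0],[0,0,0,0,0,-0.0865,0.0],[0,0,0,0,0,-0.0865,0],[0,0,0,0,0,0,0]]'
python3 -c "
from h import *
go(.4909,-.0095,.12,96.8)"
```

```text
time_s: 11.28
tool_pos: [0.5687, 0.3255, 0.0426]
tool_rot: [179.9, -0.0, 81.8]
force: [-0.2, -1.3, 2.5]
grip_width: 0.0114
grasp_force: 25.0
pos [0.5687 0.3255 0.0426] rot [ 1.7993e+02 -4.0000e-02  8.1820e+01] t 11.3 w 0.0114
shift [ 0.0306 -0.0928 -0.0975] turn [ 0.0014 -0.0006 -0.2615]
time_s: 11.95
tool_pos: [0.5682, 0.3251, 0.1418]
tool_rot: [180.0, 0.0, 96.8]
force: [-0.7, 0.1, -2.5]
grip_width: 0.0116
grasp_force: 25.0
pos [0.5682 0.3251 0.1418] rot [1.7999e+02 1.0000e-02 9.6810e+01] t 11.9 w 0.0116
shift [-0.323  -0.1164  0.0218] turn [0.0002 0.0001 0.0002]
```

```bash
python3 -m jog '[[-0.0358,-0.0129,0,0,0,0,0],[-0.0358,-0.0129,0,0,0,0,0],[-0.0358,-0.0129,0,0,0,0,0],[-0.0358,-0.0129,0,0,0,0,0],[-0.0358,-0.0129,0,0,0,0,0],[-0.0358,-0.0129,0,0,0,0,0],[-0.0358,-0.0129,0,0,0,0,0],[-0.0358,-0.0129,0,0,0,0,0],[-0.0358,-0.0129,0,0,0,0,0],[0,0,0.02,0,0,0,0],[0,0,0,0,0,0,0],[0,0,0,0,0,0,0]]'
python3 -c "
from h import *
go(.4910,-.0088,.12,96.8);c,im=snap('w_s1')
cv2.imwrite('pics/big_s1.png',cv2.resize(im[100:300,150:400],(800,640),interpolation=cv2.INTER_CUBIC)[:600])"
```

```text
time_s: 12.95
tool_pos: [0.4893, -0.0082, 0.121]
tool_rot: [-179.9, -0.1, 96.6]
force: [0.1, 0.6, -1.6]
grip_width: 0.0121
grasp_force: 25.0
pos [ 0.4893 -0.0082  0.121 ] rot [-1.7989e+02 -5.0000e-02  9.6560e+01] t 12.9 w 0.0121
shift [-0.0007  0.0016  0.001 ] turn [-0.002  -0.001  -0.0042]
```

View pics/big_s1.png

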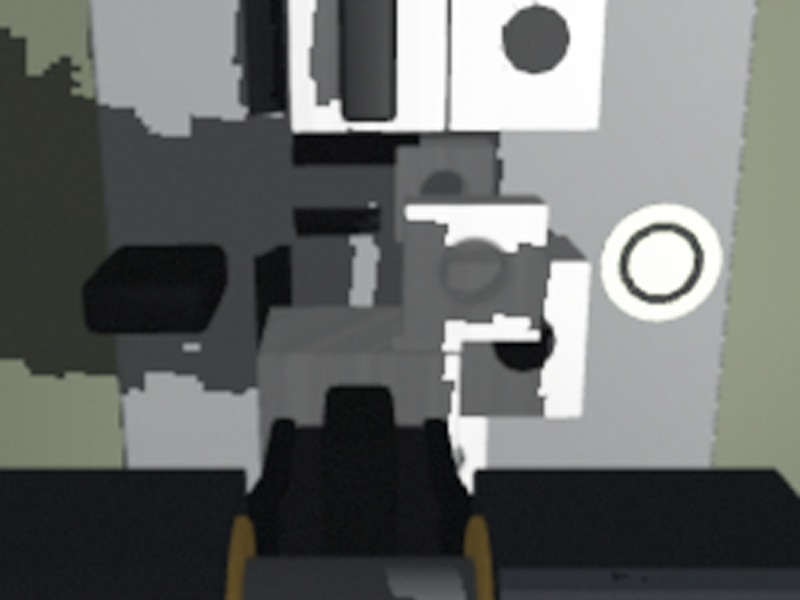

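```bash
python3 - <<'E'
from h import *
c=cal('w_s1'); f=lambda U,V:((U+.5)/3.2-.5+150,(V+.5)/3.2-.5+100)
e=hit(c,*f(474,270),.121-.0386+.028)[:2]; b=hit(c,*f(443,191),.028)[:2]; q=np.load('car.npy')
print('eye',e,'bore',b,'exp',loc(q,.005,.022),'mark',hit(c,*f(661,263),.012)[:2],loc(q,.065,0)); 
cs,sn=np.cos(q[2]),np.sin(q[2]); print('e-b in carrier', np.array([[cs,sn],[-sn,cs]])@(e-b), np.array([[cs,sn],[-sn,cs]])@(e-loc(q,.005,.022)))
E
```

```text
eye [0.5048825  0.02705214] bore [0.5060931  0.02608279] exp (np.float64(0.5066818228991331), np.float64(0.026027601166499516)) mark [0.56938455 0.01070238] (np.float64(0.568867302989222), np.float64(0.011297833145068473))
e-b in carrier [-0.00108711  0.00110607] [-0.00166513  0.00123068]
```

```bash
python3 -m jog '[[-0.0008,0.0012,0.015,0,0,0,0],[0,0,0.015,0,0,0,0],[0,0,0.012,0,0,0,0],[0,0,0.007,0,0,0,0],[0,0,0.007,0,0,0,0],[0,0,0.005,0,0,0,0],[0,0,0.004,0,0,0,0],[0,0,0,0,0,0,0],[0,0,0,0,0,0,0]]'
python3 -m jog '[[0,0,0.003,0,0,0,0],[0,0,0.0015,0,0,0,0],[0,0,0,0,0,0,0],[0,0,0,0,0,0,0]]'
python3 -c "
from h import *
go(.4910,-.0088,.0506,96.8)"
```

```text
time_s: 13.75
tool_pos: [0.4919, -0.009, 0.0567]
tool_rot: [180.0, 0.0, 96.7]
force: [0.5, 0.1, -1.0]
grip_width: 0.0121
grasp_force: 25.0
time_s: 14.08
tool_pos: [0.4917, -0.0091, 0.0521]
tool_rot: [180.0, 0.0, 96.7]
force: [0.5, 0.4, -1.2]
grip_width: 0.0121
grasp_force: 25.0
pos [ 0.4917 -0.0091  0.0521] rot [1.800e+02 1.000e-02 9.668e+01] t 14.1 w 0.0121
shift [ 0.0004 -0.0006  0.0015] turn [ 0.      0.0002 -0.0021]
```

```bash
python3 -m jog '[[0,0,0.0018,0,0,0,0],[0,0,0,0,0,0,0.03],[0,0,0,0,0,0,0.03],[0,0,0,0,0,0,0.03],[0,0,0,0,0,0,0.03],[0,0,0,0,0,0,0.03],[0,0,-0.02,0,0,0,0.03],[0,0,-0.03,0,0,0,0.03],[0,0,-0.03,0,0,0,0.03],[0,0,0,0,0,0,0.03],[0,0,0,0,0,0,0.03]]'
python3 -c "
from h import *
snap('w_s1b')"
python3 -m jog '[[0.0355,0.0035,0,0,0,0,0.04],[0.0355,0.0035,0,0,0,0,0.04],[0.0355,0.0035,0,0,0,0,0.04],[0.0355,0.0035,0,0,0,0,0.04],[0.0355,0.0035,0,0,0,0,0.04],[0.0355,0.0035,0,0,0,0,0.04],[0.0355,0.0035,0,0,0,0.0988,0.04],[0,0,0,0,0,0.0988,0.04],[0,0,0,0,0,0.0988,0.04],[0,0,0,0,0,0.0988,0.04],[0,0,0,0,0,0.0988,0.04],[0,0,0,0,0,0,0.04]]'
python3 - <<'E'
from h import *
c,im=snap('w_C'); q,k=autofit(c,im,(.4864,.2405,-.377)); print(q.round(4),np.degrees(q[2]),k)
go(*q[:2],.04,90+np.degrees(q[2]))
a=cv2.imread('pics/w_s1b.png')[80:330,150:400]; s=sil(c,q,.004,(384,512)); cc=im.copy(); cc[cv2.Canny(s,50,150)>0]=(0,0,255); b=cc[80:330,150:400]
cv2.imwrite('pics/big_C.png',cv2.resize(np.hstack([a,b]),(800,400),interpolation=cv2.INTER_CUBIC))
E
```

```text
time_s: 15.0
tool_pos: [0.4931, -0.0092, 0.1319]
tool_rot: [179.8, 0.1, 96.7]
force: [-0.6, -0.2, 0.3]
grip_width: 0.0301
grasp_force: 0.0
time_s: 16.05
tool_pos: [0.486, 0.2403, 0.1285]
tool_rot: [-179.9, 0.1, 68.3]
force: [-0.5, 0.1, 0.1]
grip_width: 0.0399
grasp_force: 0.0
[ 0.4859  0.2401 -0.401 ] -22.974680808968156 0.9612661600112915
pos [0.4861 0.2403 0.1287] rot [-1.7989e+02  1.0000e-01  6.8520e+01] t 16.1 w 0.0401
shift [-0.0001  0.0001  0.0887] turn [-0.002   0.0018  0.026 ]
```

View pics/big_C.png

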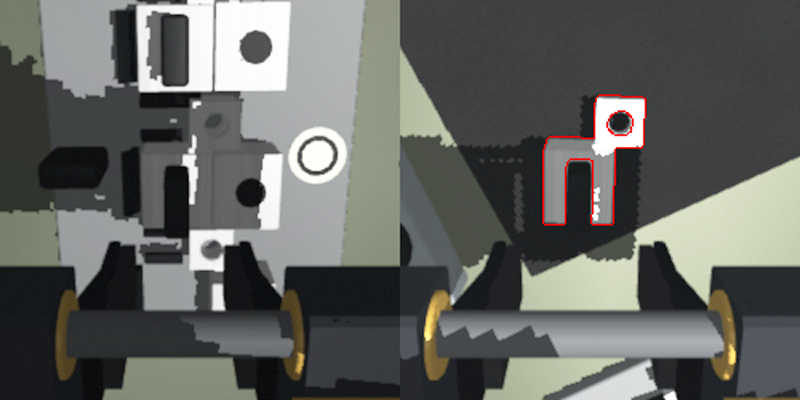

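The left side shows half B seated in seat 1 with its eye over the knuckle. The right side shows half C unmoved, with the fitted outline matching it exactly. I grasp C.

```bash
python3 -m jog '[[0,0,0.02,0,0,0.026,0.04],[0,0,0.02,0,0,0,0.04],[0,0,0.02,0,0,0,0.04],[0,0,0.0275,0,0,0,0.04],[0,0,0,0,0,0,0.04],[0,0,0,0,0,0,0.0],[0,0,0,0,0,0,0.0],[0,0,0,0,0,0,0.0],[0,0,0,0,0,0,0.0],[0,0,0,0,0,0,0.0],[0,0,0,0,0,0,0.0]]' 25
python3 -m jog '[[0,0,-0.02,0,0,0,0.0],[0,0,-0.02,0,0,0,0.0],[0,0,-0.02,0,0,0,0.0],[0,0,-0.02,0,0,0,0.0],[0,0,-0.02,0,0,-0.0867,0.0],[0,0,0,0,0,-0.0867,0.0],[0,0,0,0,0,-0.0867,0],[0,0,0,0,0,-0.0867,0.0],[0,0,0,0,0,-0.0867,0.0],[0,0,0,0,0,-0.0867,0],[0,0,0,0,0,0,0]]'
python3 -c "
from h import *
go(.4994,-.0808,.14,96.8)"
```

```text
time_s: 17.02
tool_pos: [0.4875, 0.2408, 0.0435]
tool_rot: [179.9, -0.0, 66.9]
force: [-0.4, -0.0, -0.5]
grip_width: 0.0114
grasp_force: 25.0
time_s: 17.93
tool_pos: [0.4869, 0.2404, 0.1427]
tool_rot: [-180.0, 0.0, 96.8]
force: [-0.4, -0.9, -1.9]
grip_width: 0.0118
grasp_force: 25.0
pos [0.4869 0.2404 0.1427] rot [-1.7999e+02  2.0000e-02  9.6820e+01] t 17.9 w 0.0118
shift [-0.3204 -0.0258  0.0028] turn [-0.0002  0.0003  0.0004]
```

```bash
python3 -m jog '[[-0.0356,-0.0029,0,0,0,0,0],[-0.0356,-0.0029,0,0,0,0,0],[-0.0356,-0.0029,0,0,0,0,0],[-0.0356,-0.0029,0,0,0,0,0],[-0.0356,-0.0029,0,0,0,0,0],[-0.0356,-0.0029,0,0,0,0,0],[-0.0356,-0.0029,0,0,0,0,0],[-0.0356,-0.0029,0,0,0,0,0],[-0.0356,-0.0029,0,0,0,0,0],[0,0,0.022,0,0,0,0],[0,0,0,0,0,0,0],[0,0,0,0,0,0,0]]'
python3 -c "
from h import *
go(.4994,-.0808,.121,96.8);c,im=snap('w_s0')
cv2.imwrite('pics/big_s0.png',cv2.resize(im[100:300,150:400],(800,640),interpolation=cv2.INTER_CUBIC)[:600])"
```

```text
time_s: 18.93
tool_pos: [0.4975, -0.0802, 0.1201]
tool_rot: [-179.9, -0.1, 96.6]
force: [0.3, 0.4, -2.1]
grip_width: 0.0118
grasp_force: 25.0
pos [ 0.4975 -0.0802  0.1201] rot [-1.7988e+02 -9.0000e-02  9.6580e+01] t 18.9 w 0.0118
shift [-0.0008  0.0019 -0.0009] turn [-0.0022 -0.0016 -0.0038]
```

View pics/big_s0.png

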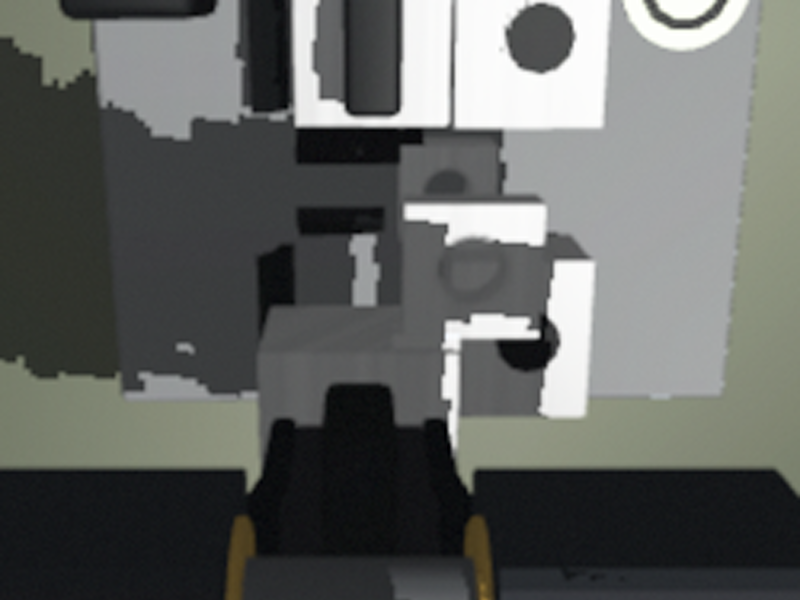

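Half C's eye is at (473,269) and bore 0 at about (447,191): it needs about +2.6 mm in carrier x and -0.8 mm in y.

```bash
python3 -m jog '[[-0.0008,0.0026,0.015,0,0,0,0],[0,0,0.015,0,0,0,0],[0,0,0.012,0,0,0,0],[0,0,0.007,0,0,0,0],[0,0,0.007,0,0,0,0],[0,0,0.005,0,0,0,0],[0,0,0.002,0,0,0,0],[0,0,0,0,0,0,0],[0,0,0,0,0,0,0]]'
python3 -m jog '[[0,0,0.003,0,0,0,0],[0,0,0.0015,0,0,0,0],[0,0,0,0,0,0,0],[0,0,0,0,0,0,0]]'
python3 -c "
from h import *
go(.4994,-.0808,.0515,96.8)"
```

```text
time_s: 19.73
tool_pos: [0.5015, -0.0811, 0.0581]
tool_rot: [180.0, 0.0, 96.7]
force: [0.4, 1.4, -2.3]
grip_width: 0.0118
grasp_force: 25.0
time_s: 20.07
tool_pos: [0.5012, -0.0812, 0.0533]
tool_rot: [180.0, 0.0, 96.7]
force: [0.9, -0.7, -1.6]
grip_width: 0.0114
grasp_force: 25.0
pos [ 0.5012 -0.0812  0.0533] rot [1.7999e+02 1.0000e-02 9.6690e+01] t 20.1 w 0.0114
shift [ 0.0006 -0.0018  0.0018] turn [ 0.0001  0.0001 -0.0019]
```

```bash
python3 -m jog '[[0,0,0.0018,0,0,0,0],[0,0,0,0,0,0,0.03],[0,0,0,0,0,0,0.03],[0,0,0,0,0,0,0.03],[0,0,0,0,0,0,0.03],[0,0,0,0,0,0,0.03],[0,0,-0.02,0,0,0,0.03],[0,0,-0.03,0,0,0,0.03],[0,0,-0.04,0,0,0,0.03],[0,0,0,0,0,0,0.03],[0,0,0,0,0,0,0.03]]'
python3 -c "
from h import *
snap('w_s0b');go(.5478,-.265,.14,96.8)"
```

```text
time_s: 20.98
tool_pos: [0.5032, -0.0815, 0.144]
tool_rot: [179.7, 0.2, 96.7]
force: [0.0, -0.5, -0.3]
grip_width: 0.0302
grasp_force: 0.0
pos [ 0.5017 -0.0814  0.1422] rot [1.7991e+02 9.0000e-02 9.6680e+01] t 21.0 w 0.0301
shift [-0.1877  0.0244  0.0025] turn [ 0.0016  0.0016 -0.0021]
```

```bash
python3 -m jog '[[-0.0375,0.0049,0,0,0,0,0.04],[-0.0375,0.0049,0,0,0,0,0.04],[-0.0375,0.0049,0,0,0,0,0.04],[-0.0375,0.0049,0,0,0,0,0.04],[-0.0375,0.0049,0,0,0,0,0.04],[0,0,0,0,0,0,0.04],[0,0,0,0,0,0,0.04]]'
cat >> h.py <<'E'
def cyl(c,x,y,z0,z1,r,shape=(384,512)):
    a=np.linspace(0,6.28,40); P=np.array([proj(c,(x+r*np.cos(t),y+r*np.sin(t),z)) for t in a for z in(z0,z1)],np.float32)
    m=np.zeros(shape,np.uint8); cv2.fillConvexPoly(m,cv2.convexHull(np.round(P*16).astype(np.int32)),255,shift=4); return m
def pinfit(c,im,g,z0=.034,z1=.062):
    s=cv2.cvtColor(im,cv2.COLOR_BGR2HSV)[...,1]; mk=cv2.GaussianBlur((s<70).astype(np.float32),(3,3),0)
    u,v=proj(c,(*g,.045)); yy,xx=np.mgrid[:384,:512]; w=((abs(xx-u)<16)&(abs(yy-v)<24))
    cost=lambda q:float((w*abs(cv2.GaussianBlur(cyl(c,*q,z0,z1,.007)/255.,(3,3),0)-mk)).sum())
    from scipy.optimize import minimize
    G=min(((cost((g[0]+a/1e3,g[1]+b/1e3)),(g[0]+a/1e3,g[1]+b/1e3)) for a in range(-6,7,2) for b in range(-6,7,2)))[1]
    r=minimize(cost,G,method='Nelder-Mead',options=dict(initial_simplex=np.array(G)+np.array([[0,0],[.002,0],[0,.002]]),xatol=1e-5)); return r.x,r.fun,cyl(c,*r.x,z0,z1,.007)
E
python3 - <<'E'
from h import *
c,im=snap('w_p0'); o=im.copy(); q=None
for g in((.5478,-.265),(.5397,-.318)):
    x,k,m=pinfit(c,im,g); print(x.round(4),k); o[cv2.Canny(m,50,150)>0]=(0,0,255)
    if q is None: q=x
go(*q,.038,96.8)
c1=cal('w_pins'); i1=cv2.imread('pics/w_pins.png')
for g in((.5478,-.265),(.5397,-.318),(.5314,-.373)):
    x,k,m=pinfit(c1,i1,g); print(x.round(4),k)
a=cv2.imread('pics/w_s0b.png')[80:330,150:400]
cv2.imwrite('pics/big_p0.png',cv2.resize(np.hstack([a,o[80:330,150:400]]),(800,400),interpolation=cv2.INTER_CUBIC))
E
```

```text
time_s: 21.62
tool_pos: [0.5459, -0.2669, 0.1388]
tool_rot: [-179.8, -0.1, 96.4]
force: [0.2, 0.5, 0.8]
grip_width: 0.0399
grasp_force: 0.0
[ 0.5481 -0.2661] 47.0
[ 0.5395 -0.321 ] 122.0
pos [ 0.5463 -0.2643  0.1393] rot [-179.86   -0.18   96.62] t 21.7 w 0.0401
shift [-0.0024  0.0017  0.1013] turn [-0.0024 -0.0031 -0.0032]
[ 0.5476 -0.2662] 34.4375
[ 0.5393 -0.3205] 37.0
[ 0.5313 -0.3748] 204.0
```

View pics/big_p0.png

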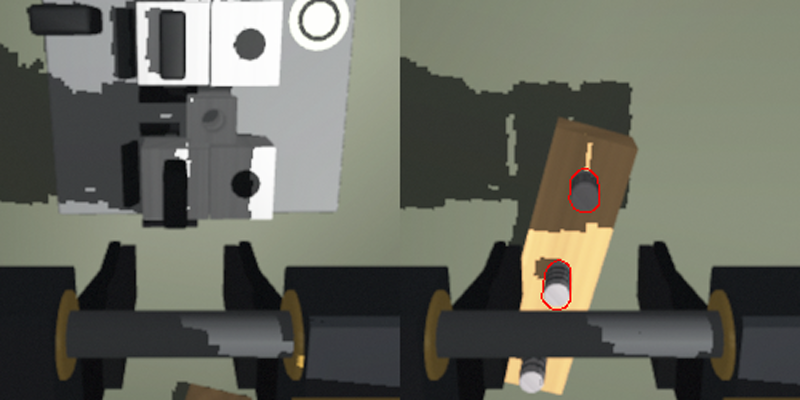

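Half C is seated in seat 0 (left). The fitted outlines match the pins (right), so I grasp pin 0.

```bash
python3 -m jog '[[-0.0018,0.0016,0.03,0,0,0,0.04],[0,0,0.03,0,0,0,0.04],[0,0,0.025,0,0,0,0.04],[0,0,0.015,0,0,0,0.04],[0,0,0,0,0,0,0.04],[0,0,0,0,0,0,0.04]]'
python3 -c "
from h import *
go(.548,-.2662,.038,96.8)"
```

```text
time_s: 22.17
tool_pos: [0.5486, -0.2638, 0.0407]
tool_rot: [-179.9, -0.1, 96.8]
force: [0.6, -0.4, -0.6]
grip_width: 0.0398
grasp_force: 0.0
pos [ 0.5486 -0.2638  0.0407] rot [-1.799e+02 -1.100e-01  9.684e+01] t 22.2 w 0.0398
shift [-0.0023 -0.0008  0.0027] turn [-0.0017 -0.0019  0.0008]
```

```bash
python3 -m jog '[[-0.002,0,0.0025,0,0,0,0.04],[0,0,0,0,0,0,0.0],[0,0,0,0,0,0,0.0],[0,0,0,0,0,0,0.0],[0,0,0,0,0,0,0.0],[0,0,0,0,0,0,0.0],[0,0,0,0,0,0,0.0]]' 20
python3 -m jog '[[0,0,-0.02,0,0,0,0.0],[0,0,-0.02,0,0,0,0.0],[0,0,-0.03,0,0,0,0.0],[0,0,-0.03,0,0,0,0.0],[0,0,0,0,0,0,0],[0,0,0,0,0,0,0]]'
python3 -c "
from h import *
go(.5152,-.0455,.13,96.8)"
```

```text
time_s: 22.75
tool_pos: [0.5496, -0.2683, 0.0394]
tool_rot: [180.0, 0.0, 96.7]
force: [-0.0, 0.3, 1.4]
grip_width: 0.013
grasp_force: 20.0
time_s: 23.25
tool_pos: [0.5507, -0.2686, 0.1411]
tool_rot: [179.8, 0.2, 96.7]
force: [-0.1, 0.4, -0.6]
grip_width: 0.0138
grasp_force: 20.0
pos [ 0.5507 -0.2686  0.1411] rot [1.7982e+02 1.6000e-01 9.6690e+01] t 23.2 w 0.0138
shift [ 0.2257 -0.0093  0.0104] turn [ 0.0032  0.0027 -0.002 ]
```

```bash
python3 -m jog '[[0.0375,-0.0016,0,0,0,0,0],[0.0375,-0.0016,0,0,0,0,0],[0.0375,-0.0016,0,0,0,0,0],[0.0375,-0.0016,0,0,0,0,0],[0.0375,-0.0016,0,0,0,0,0],[0.0375,-0.0016,0,0,0,0,0],[0,0,0.02,0,0,0,0],[0,0,0.02,0,0,0,0],[0,0,0,0,0,0,0],[0,0,0,0,0,0,0],[0,0,0,0,0,0,0]]'
python3 - <<'E'
from h import *
go(.5152,-.0455,.1,96.8); c,im=snap('w_i0')
q=np.load('car.npy'); print(proj(c,(*loc(q,.005,-.05),.04)), proj(c,(*loc(q,.005,-.05),.098)))
cv2.imwrite('pics/big_i0.png',cv2.resize(im[130:280,170:370],(800,600),interpolation=cv2.INTER_CUBIC))
E
```

```text
time_s: 24.17
tool_pos: [0.5136, -0.0461, 0.0989]
tool_rot: [-180.0, -0.0, 96.6]
force: [0.3, 0.1, 0.0]
grip_width: 0.0134
grasp_force: 20.0
pos [ 0.5136 -0.0461  0.0989] rot [-1.7997e+02 -3.0000e-02  9.6650e+01] t 24.2 w 0.0134
shift [ 0.0004  0.0016 -0.0011] turn [-0.0005 -0.0006 -0.0027]
(np.float64(264.602995007058), np.float64(211.11208122372526)) (np.float64(265.5634557927158), np.float64(246.04082600863933))
```

View pics/big_i0.png

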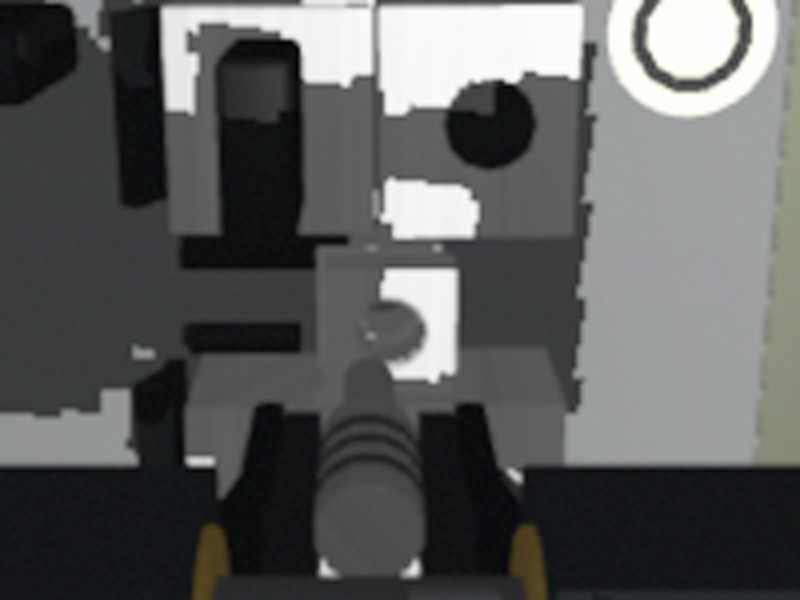

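```bash
python3 - <<'E'
from h import *
c=cal('w_i0'); f=lambda U,V:((U+.5)/4-.5+170,(V+.5)/4-.5+130)
e=hit(c,*f(393,331),.04)[:2]; h=hit(c,*f(370,528),.1215)[:2]; t=hit(c,*f(368,363),.0675)[:2]
a=np.radians(96.65); M=np.array([[np.cos(a),np.sin(a)],[np.sin(a),-np.cos(a)]])
print(e,h,t,'tool-shift by head',M@(e-h),'by tip',M@(e-t))
E
```

```text
[ 0.51768922 -0.04615576] [ 0.5129436  -0.04269348] [ 0.51267674 -0.04231349] tool-shift by head [-0.00398855  0.00431276] by tip [-0.00439688  0.00453381]
```

```bash
python3 -m jog '[[-0.0040,0.0038,0,0,0,0,0],[0,0,0.01,0,0,0,0],[0,0,0.012,0,0,0,0],[0,0,0.005,0,0,0,0],[0,0,0.005,0,0,0,0],[0,0,0.004,0,0,0,0],[0,0,0,0,0,0,0]]'
python3 -m jog '[[0,0,0.004,0,0,0,0],[0,0,0.004,0,0,0,0],[0,0,0.003,0,0,0,0],[0,0,0,0,0,0,0],[0,0,0,0,0,0,0]]'
```

```text
time_s: 24.8
tool_pos: [0.5171, -0.0491, 0.0618]
tool_rot: [-179.9, -0.0, 96.7]
force: [0.0, 0.5, 0.4]
grip_width: 0.0131
grasp_force: 20.0
time_s: 25.22
tool_pos: [0.5178, -0.0493, 0.0518]
tool_rot: [-180.0, -0.0, 96.7]
force: [-0.7, 1.1, -0.6]
grip_width: 0.013
grasp_force: 20.0
```

```bash
python3 -m jog '[[0,0,0.003,0,0,0,0],[0,0,0.002,0,0,0,0],[0,0,0.001,0,0,0,0],[0,0,0,0,0,0,0],[0,0,0,0,0,0,0]]'
python3 -m jog '[[0,0,0.001,0,0,0,0],[0,0,0.001,0,0,0,0],[0,0,0,0,0,0,0],[0,0,0,0,0,0,0]]'
```

```text
time_s: 25.63
tool_pos: [0.518, -0.0493, 0.0459]
tool_rot: [180.0, 0.0, 96.7]
force: [-0.6, -0.8, -0.8]
grip_width: 0.0135
grasp_force: 20.0
time_s: 25.97
tool_pos: [0.5183, -0.0486, 0.0447]
tool_rot: [180.0, -0.0, 96.7]
force: [-2.1, 1.3, 5.1]
grip_width: 0.0134
grasp_force: 20.0
```

```bash
python3 -m jog '[[0,0,0,0,0,0,0.03],[0,0,0,0,0,0,0.03],[0,0,0,0,0,0,0.03],[0,0,0,0,0,0,0.03],[0,0,-0.02,0,0,0,0.03],[0,0,-0.03,0,0,0,0.03],[0,0,-0.035,0,0,0,0.04],[-0.0389,-0.0015,0,0,0,0,0.04],[-0.0389,-0.0015,0,0,0,0,0.04],[-0.0389,-0.0015,0,0,0,0,0.04],[-0.0389,-0.0015,0,0,0,0,0.04],[-0.0389,-0.0015,0,0,0,0,0.04]]'
python3 -m jog '[[-0.0389,-0.0015,0,0,0,0,0.04],[-0.0389,-0.0015,0,0,0,0,0.04],[0,0,0.02,0,0,0,0.04],[0,0,0.02,0,0,0,0.04],[0,0,0.02,0,0,0,0.04],[0,0,0,0,0,0,0.04],[0,0,0,0,0,0,0.04],[0,0,0,0,0,0,0.04]]'
python3 -c "
from h import *
go(.5394,-.3200,.039,96.8)"
```

```text
time_s: 26.97
tool_pos: [0.5329, -0.2454, 0.129]
tool_rot: [-180.0, 0.0, 96.7]
force: [1.2, -0.4, 0.2]
grip_width: 0.0399
grasp_force: 0.0
time_s: 27.63
tool_pos: [0.5399, -0.321, 0.07]
tool_rot: [179.9, 0.0, 96.7]
force: [-0.1, -0.1, 0.7]
grip_width: 0.0399
grasp_force: 0.0
pos [ 0.5399 -0.321   0.07  ] rot [1.7994e+02 4.0000e-02 9.6710e+01] t 27.6 w 0.0399
shift [ 0.0011 -0.0004  0.031 ] turn [ 0.001   0.0007 -0.0016]
```

```bash
python3 -m jog '[[0.001,-0.0004,0.015,0,0,0,0.04],[0,0,0.01,0,0,0,0.04],[0,0,0.006,0,0,0,0.04],[0,0,0,0,0,0,0.04],[0,0,0,0,0,0,0.04],[0,0,0,0,0,0,0.0],[0,0,0,0,0,0,0.0],[0,0,0,0,0,0,0.0],[0,0,0,0,0,0,0.0],[0,0,0,0,0,0,0.0],[0,0,0,0,0,0,0.0]]' 20
python3 - <<'E'
from h import *
q=np.load('car.npy')
go(.5394,-.32,.13,96.8)
for n,p,y in(('w_s0b',(281.9,153.7),-.05),('w_s1b',(282.5,157.5),.022),('w_s2b',(284.7,160),.094)):
    print(n,hit(cal(n),*p,.04)[:2],'nominal',np.round(loc(q,.005,y),4))
E
python3 -m jog '[[0,0,-0.02,0,0,0,0.0],[0,0,-0.02,0,0,0,0.0],[0,0,-0.03,0,0,0,0.0],[0,0,-0.03,0,0,0,0.0],[0,0,0,0,0,0,0],[0,0,0,0,0,0,0],[0,0,0,0,0,0,0]]'
python3 -c "
from h import *
go(.5067,.026,.14,96.8)"
```

```text
time_s: 28.55
tool_pos: [0.5389, -0.3201, 0.0382]
tool_rot: [180.0, 0.0, 96.7]
force: [-0.1, 0.5, 1.6]
grip_width: 0.0134
grasp_force: 20.0
pos [ 0.5389 -0.3201  0.0382] rot [1.7998e+02 2.0000e-02 9.6690e+01] t 28.6 w 0.0134
shift [ 0.      0.0006 -0.0918] turn [ 0.0003  0.0004 -0.0019]
w_s0b [ 0.51593354 -0.04525486] nominal [ 0.5152 -0.0455]
w_s1b [0.50558062 0.0260277 ] nominal [0.5067 0.026 ]
w_s2b [0.49846982 0.09705227] nominal [0.4981 0.0975]
time_s: 29.13
tool_pos: [0.5382, -0.3199, 0.1373]
tool_rot: [-179.9, -0.0, 96.7]
force: [-0.8, 0.1, -1.0]
grip_width: 0.0132
grasp_force: 20.0
pos [ 0.5382 -0.3199  0.1373] rot [-1.7995e+02 -1.0000e-02  9.6690e+01] t 29.1 w 0.0132
shift [ 0.3472  0.0091 -0.0026] turn [-0.0009 -0.0002 -0.0019]
```

```bash
python3 -m jog '[[0.0386,0.001,0,0,0,0,0],[0.0386,0.001,0,0,0,0,0],[0.0386,0.001,0,0,0,0,0],[0.0386,0.001,0,0,0,0,0],[0.0386,0.001,0,0,0,0,0],[0.0386,0.001,0,0,0,0,0],[0.0386,0.001,0,0,0,0,0],[0.0386,0.001,0,0,0,0,0],[0.0386,0.001,0,0,0,0,0],[0,0,0.02,0,0,0,0],[0,0,0.02,0,0,0,0],[0,0,0,0,0,0,0]]'
python3 -m jog '[[0,0,0,0,0,0,0],[0,0,0,0,0,0,0],[0,0,0,0,0,0,0]]'
python3 -c "
from h import *
snap('w_i1');go(.5067,.026,.1,96.8)
a=cv2.imread('pics/w_i0.png')[130:280,170:370].astype(np.float32);b=cv2.imread('pics/w_i1.png')[130:280,170:370].astype(np.float32)
# relative shifts: eye region (template eye hole) and pin head
for nm,(x0,y0,x1,y1) in dict(eye=(76,62,118,90),head=(76,112,110,146)).items():
    t=a[y0:y1,x0:x1]; 
    r=cv2.matchTemplate(b,t,cv2.TM_CCOEFF_NORMED); _,k,_,l=cv2.minMaxLoc(r); print(nm,l[0]-x0,l[1]-y0,round(k,2))
"
```

```text
time_s: 30.13
tool_pos: [0.503, 0.0265, 0.0934]
tool_rot: [-179.5, -0.1, 96.8]
force: [-1.2, 0.3, -0.4]
grip_width: 0.0134
grasp_force: 20.0
time_s: 30.38
tool_pos: [0.5077, 0.0256, 0.0986]
tool_rot: [179.9, 0.0, 96.6]
force: [1.5, 0.7, 0.8]
grip_width: 0.0134
grasp_force: 20.0
pos [0.5078 0.0256 0.0987] rot [1.7993e+02 2.0000e-02 9.6630e+01] t 30.4 w 0.013
shift [ 0.0005 -0.0011 -0.0013] turn [ 0.0013  0.0003 -0.003 ]
eye -5 -1 0.93
head 0 0 0.77
```

```bash
python3 -m jog '[[-0.0005,0,0.01,0,0,0,0],[0,0,0.012,0,0,0,0],[0,0,0.005,0,0,0,0],[0,0,0.005,0,0,0,0],[0,0,0.004,0,0,0,0],[0,0,0,0,0,0,0],[0,0,0,0,0,0,0]]'
python3 -m jog '[[0,0,0.004,0,0,0,0],[0,0,0.004,0,0,0,0],[0,0,0.003,0,0,0,0],[0,0,0,0,0,0,0],[0,0,0,0,0,0,0]]'
```

```text
time_s: 31.02
tool_pos: [0.5071, 0.0258, 0.0617]
tool_rot: [-180.0, -0.0, 96.7]
force: [0.2, 0.4, -0.8]
grip_width: 0.0134
grasp_force: 20.0
time_s: 31.43
tool_pos: [0.507, 0.0256, 0.0507]
tool_rot: [-180.0, -0.0, 96.7]
force: [-0.9, -0.4, -1.0]
grip_width: 0.0132
grasp_force: 20.0
```

```bash
python3 -m jog '[[0,0,0.003,0,0,0,0],[0,0,0.002,0,0,0,0],[0,0,0.001,0,0,0,0],[0,0,0,0,0,0,0],[0,0,0,0,0,0,0]]'
python3 -m jog '[[0,0,0.0012,0,0,0,0],[0,0,0.0008,0,0,0,0],[0,0,0,0,0,0,0],[0,0,0,0,0,0,0]]'
```

```text
time_s: 31.85
tool_pos: [0.5071, 0.0256, 0.0448]
tool_rot: [-180.0, 0.0, 96.7]
force: [0.2, 0.4, 0.3]
grip_width: 0.0133
grasp_force: 20.0
time_s: 32.18
tool_pos: [0.5079, 0.0263, 0.0436]
tool_rot: [179.9, -0.0, 96.7]
force: [-1.0, 1.3, 5.4]
grip_width: 0.0129
grasp_force: 20.0
```

```bash
python3 -m jog '[[0,0,0,0,0,0,0.03],[0,0,0,0,0,0,0.03],[0,0,0,0,0,0,0.03],[0,0,0,0,0,0,0.03],[0,0,-0.02,0,0,0,0.03],[0,0,-0.03,0,0,0,0.03],[0,0,-0.035,0,0,0,0.04],[-0.0364,-0.0021,0,0,0,0,0.04],[-0.0364,-0.0021,0,0,0,0,0.04],[-0.0364,-0.0021,0,0,0,0,0.04],[-0.0364,-0.0021,0,0,0,0,0.04],[-0.0364,-0.0021,0,0,0,0,0.04]]'
python3 -m jog '[[-0.0364,-0.0021,0,0,0,0,0.04],[-0.0364,-0.0021,0,0,0,0,0.04],[-0.0364,-0.0021,0,0,0,0,0.04],[-0.0364,-0.0021,0,0,0,0,0.04],[-0.0364,-0.0021,0,0,0,0,0.04],[-0.0364,-0.0021,0,0,0,0,0.04],[0,0,0.02,0,0,0,0.04],[0,0,0.02,0,0,0,0.04],[0,0,0,0,0,0,0.04],[0,0,0,0,0,0,0.04],[0,0,0,0,0,0,0.04],[0,0,0,0,0,0,0.04]]'
python3 -c "
from h import *
c,im=snap('w_p2'); x,k,m=pinfit(c,im,(.5313,-.3748)); print(x,k)
go(.5313,-.3748,.039,96.8)"
```

```text
time_s: 33.18
tool_pos: [0.5175, -0.1584, 0.1279]
tool_rot: [-180.0, 0.0, 96.7]
force: [1.2, -0.3, 0.7]
grip_width: 0.04
grasp_force: 0.0
time_s: 34.18
tool_pos: [0.5319, -0.3746, 0.0895]
tool_rot: [179.9, 0.1, 96.8]
force: [0.3, -0.1, 0.4]
grip_width: 0.0403
grasp_force: 0.0
[ 0.53095527 -0.37458564] 69.0
pos [ 0.5319 -0.3748  0.0896] rot [1.7991e+02 1.1000e-01 9.6740e+01] t 34.2 w 0.0399
shift [ 0.0001 -0.0007  0.0506] turn [ 0.0016  0.0019 -0.001 ]
```

```bash
python3 -m jog '[[0,-0.0007,0.02,0,0,0,0.04],[0,0,0.02,0,0,0,0.04],[0,0,0.011,0,0,0,0.04],[0,0,0,0,0,0,0.04],[0,0,0,0,0,0,0.04],[0,0,0,0,0,0,0.0],[0,0,0,0,0,0,0.0],[0,0,0,0,0,0,0.0],[0,0,0,0,0,0,0.0],[0,0,0,0,0,0,0.0],[0,0,0,0,0,0,0.0]]' 20
python3 -m jog '[[0,0,-0.02,0,0,0,0.0],[0,0,-0.02,0,0,0,0.0],[0,0,-0.03,0,0,0,0.0],[0,0,-0.03,0,0,0,0.0],[0,0,0,0,0,0,0],[0,0,0,0,0,0,0],[0,0,0,0,0,0,0]]'
python3 -c "
from h import *
go(.4983,.0972,.14,96.8)"
```

```text
time_s: 35.15
tool_pos: [0.5304, -0.375, 0.0374]
tool_rot: [180.0, 0.0, 96.7]
force: [0.6, -0.6, 1.1]
grip_width: 0.0137
grasp_force: 20.0
time_s: 35.73
tool_pos: [0.5297, -0.3747, 0.1363]
tool_rot: [-179.9, -0.0, 96.7]
force: [0.2, -0.3, -1.4]
grip_width: 0.0135
grasp_force: 20.0
pos [ 0.5297 -0.3747  0.1363] rot [-1.7994e+02 -2.0000e-02  9.6690e+01] t 35.7 w 0.0135
shift [ 0.4723  0.0238 -0.0036] turn [-0.001  -0.0003 -0.0019]
```

```bash
python3 -m jog '[[0.0394,0.002,0,0,0,0,0],[0.0394,0.002,0,0,0,0,0],[0.0394,0.002,0,0,0,0,0],[0.0394,0.002,0,0,0,0,0],[0.0394,0.002,0,0,0,0,0],[0.0394,0.002,0,0,0,0,0],[0.0394,0.002,0,0,0,0,0],[0.0394,0.002,0,0,0,0,0],[0.0394,0.002,0,0,0,0,0],[0.0394,0.002,0,0,0,0,0],[0.0394,0.002,0,0,0,0,0],[0.0394,0.002,0,0,0,0,0]]'
python3 -m jog '[[0,0,0.02,0,0,0,0],[0,0,0.017,0,0,0,0],[0,0,0,0,0,0,0],[0,0,0,0,0,0,0],[0,0,0,0,0,0,0],[0,0,0,0,0,0,0]]'
python3 -c "
from h import *
snap('w_i2');go(.4983,.0972,.1,96.8)
a=cv2.imread('pics/w_i0.png')[130:280,170:370].astype(np.float32);b=cv2.imread('pics/w_i2.png')[130:280,170:370].astype(np.float32)
for nm,(x0,y0,x1,y1) in dict(eye=(76,62,118,90),head=(76,112,110,146)).items():
    t=a[y0:y1,x0:x1]; r=cv2.matchTemplate(b,t,cv2.TM_CCOEFF_NORMED); _,k,_,l=cv2.minMaxLoc(r); print(nm,l[0]-x0,l[1]-y0,round(k,2))
"
```

```text
time_s: 36.73
tool_pos: [0.4973, 0.0987, 0.1355]
tool_rot: [-179.9, 0.0, 96.7]
force: [0.5, 0.3, -0.7]
grip_width: 0.0135
grasp_force: 20.0
time_s: 37.23
tool_pos: [0.4995, 0.0971, 0.1005]
tool_rot: [180.0, 0.0, 96.6]
force: [-0.0, -0.2, 0.5]
grip_width: 0.0136
grasp_force: 20.0
pos [0.4996 0.0971 0.1007] rot [1.7993e+02 1.0000e-02 9.6620e+01] t 37.3 w 0.0133
shift [ 0.0003 -0.0013  0.0007] turn [ 0.0012  0.0002 -0.0031]
eye -6 -1 0.93
head 0 0 0.78
```

```bash
python3 -m jog '[[0,-0.0006,0.01,0,0,0,0],[0,0,0.014,0,0,0,0],[0,0,0.005,0,0,0,0],[0,0,0.005,0,0,0,0],[0,0,0.004,0,0,0,0],[0,0,0,0,0,0,0],[0,0,0,0,0,0,0]]'
python3 -m jog '[[0,0,0.004,0,0,0,0],[0,0,0.004,0,0,0,0],[0,0,0.003,0,0,0,0],[0,0,0,0,0,0,0],[0,0,0,0,0,0,0]]'
python3 -m jog '[[0,0,0.003,0,0,0,0],[0,0,0.002,0,0,0,0],[0,0,0.001,0,0,0,0],[0,0,0,0,0,0,0],[0,0,0,0,0,0,0]]'
```

```text
time_s: 37.87
tool_pos: [0.4985, 0.0976, 0.062]
tool_rot: [180.0, -0.0, 96.7]
force: [0.4, -0.2, -0.3]
grip_width: 0.0131
grasp_force: 20.0
time_s: 38.28
tool_pos: [0.4982, 0.0975, 0.0507]
tool_rot: [-180.0, -0.0, 96.7]
force: [0.5, -0.3, -0.1]
grip_width: 0.0133
grasp_force: 20.0
time_s: 38.7
tool_pos: [0.4983, 0.0975, 0.0449]
tool_rot: [-180.0, 0.0, 96.7]
force: [-0.0, 0.1, -0.3]
grip_width: 0.0132
grasp_force: 20.0
```

```bash
python3 -m jog '[[0,0,0.0012,0,0,0,0],[0,0,0.0008,0,0,0,0],[0,0,0,0,0,0,0],[0,0,0,0,0,0,0]]'
python3 -m jog '[[0,0,0,0,0,0,0.03],[0,0,0,0,0,0,0.03],[0,0,0,0,0,0,0.03],[0,0,0,0,0,0,0.03],[0,0,-0.02,0,0,0,0.03],[0,0,-0.03,0,0,0,0.03],[0,0,-0.035,0,0,0,0.04],[0,0,-0.04,0,0,0,0.04],[0,0,-0.03,0,0,0,0.04],[0,0,0,0,0,0,0.04],[0,0,0,0,0,0,0.04],[0,0,0,0,0,0,0.04]]'
python3 -c "
from h import *
go(.44,-.1,.2,96.8)"
```

```text
time_s: 39.03
tool_pos: [0.4986, 0.0977, 0.0432]
tool_rot: [180.0, -0.0, 96.7]
force: [0.3, 0.5, 1.5]
grip_width: 0.0132
grasp_force: 20.0
time_s: 40.03
tool_pos: [0.4978, 0.0971, 0.1972]
tool_rot: [-179.9, 0.0, 96.7]
force: [-1.5, 0.1, -0.2]
grip_width: 0.0398
grasp_force: 0.0
pos [0.4978 0.0971 0.1972] rot [-1.7994e+02  3.0000e-02  9.6680e+01] t 40.0 w 0.0398
shift [-0.189  -0.0804 -0.0026] turn [-0.0011  0.0006 -0.0022]
```

```bash
python3 -c "
from h import *
snap('n1'); go(.42,.17,.2,96.8)"
python3 -m jog '[[0.0272,-0.0228,0,0,0,0,0.04],[0.0272,-0.0228,0,0,0,0,0.04],[0.0272,-0.0228,0,0,0,0,0.04],[0,0,0,0,0,0,0.04],[0,0,0,0,0,0,0.04],[0,0,0,0,0,0,0.04]]'
python3 -c "
from h import *
snap('btn'); go(.53,-.11,.2,96.8)"
```

```text
pos [0.4974 0.097  0.1965] rot [-1.7986e+02  1.0000e-02  9.6680e+01] t 40.1 w 0.04
shift [ 0.0815 -0.0684 -0.0033] turn [-0.0024  0.0002 -0.002 ]
time_s: 40.58
tool_pos: [0.4207, 0.1696, 0.197]
tool_rot: [-179.9, 0.0, 96.7]
force: [-0.1, 0.6, 0.3]
grip_width: 0.0398
grasp_force: 0.0
pos [0.4211 0.1694 0.1972] rot [-179.92   -0.     96.62] t 40.6 w 0.0399
shift [-0.2901  0.076  -0.0029] turn [-0.0013 -0.     -0.0031]
```

```bash
python3 -m jog '[[-0.0363,0.0095,0,0,0,0,0.04],[-0.0363,0.0095,0,0,0,0,0.04],[-0.0363,0.0095,0,0,0,0,0.04],[-0.0363,0.0095,0,0,0,0,0.04],[-0.0363,0.0095,0,0,0,0,0.04],[-0.0363,0.0095,0,0,0,0,0.04],[-0.0363,0.0095,0,0,0,0,0.04],[-0.0363,0.0095,0,0,0,0,0.04],[0,0,0,0,0,0,0.04],[0,0,0,0,0,0,0.04],[0,0,0,0,0,0,0.04],[0,0,0,0,0,0,0.04]]'
python3 - <<'E'
from h import *
snap('n2'); go(.53,-.11,.2,96.8)
q=np.load('car.npy'); out=[]
def crop(n,P,w,h):
    im=cv2.imread(f'pics/{n}.png'); u,v=proj(cal(n),P); x=int(np.clip(u-w/2,0,512-w)); y=int(np.clip(v-h/2,0,384-h)); print(n,x,y,400/w); return cv2.resize(im[y:y+h,x:x+w],(400,300),interpolation=cv2.INTER_CUBIC)
a=crop('n1',(.675,.0095,.04),100,75);b=crop('n2',(.675,.0095,.04),100,75);cc=crop('btn',(.371,.253,.04),160,120);d=crop('n2',(.525,.01,.03),240,180)
cv2.imwrite('pics/mont.png',np.vstack([np.hstack([a,b]),np.hstack([cc,d])]))
E
```

```text
time_s: 41.63
tool_pos: [0.53, -0.108, 0.1973]
tool_rot: [-179.9, -0.1, 96.8]
force: [0.5, 0.1, 0.5]
grip_width: 0.04
grasp_force: 0.0
pos [ 0.53   -0.1078  0.1976] rot [-1.7997e+02 -2.0000e-02  9.6800e+01] t 41.7 w 0.0399
shift [-0.0022 -0.0003 -0.0024] turn [-0.0006 -0.0004 -0.0001]
n1 358 234 4.0
n2 376 41 4.0
btn 140 28 2.5
n2 151 0 1.6666666666666667
```

View pics/mont.png

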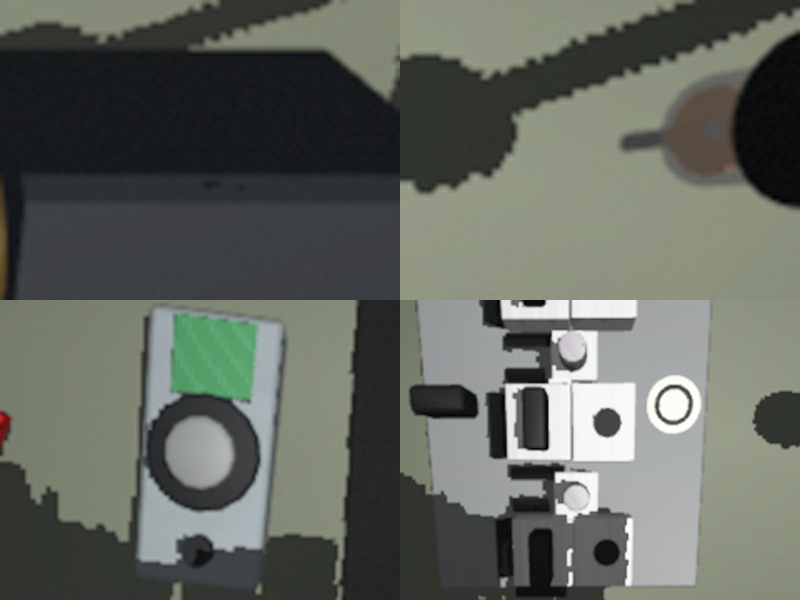

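```bash
python3 - <<'E'
from h import *
n=cal('n2'); w=cal('w_car'); s=400/240
f4=lambda U,V:((U+.5)/4-.5+376,(V+.5)/4-.5+41); fd=lambda U,V:((U-400+.5)/s-.5+151,(V-300+.5)/s-.5)
t=f4(622-400,144); print('tri',tri(n,t,w,big((660,265))),'n2',hit(n,*t,.04),'w_car',hit(w,*big((660,265)),.04))
m=hit(n,*fd(673.5,404),.012); print('mark n2',m)
q,r=fit(n,[((65,0,12),fd(673.5,404)),((85,-112,12),fd(697,586)),((-85,-112,12),fd(441,586))],0,s=1); print('car',q,r,np.load('car.npy'),'handle',loc(q,-.067,0))
b=cal('btn'); 
for z in(.036,.045): print('btn',hit(b,(199.5)/2.5-.5+140,(152.5)/2.5-.5+28,z))
d=hit(n,*t,.04)[:2]-m[:2]; print('disp',d); go(*loc(q,-.067,0),.12,6.8)
E
```

```text
tri [0.67482157 0.01089772 0.04686075] n2 [0.67881023 0.01187562 0.04      ] w_car [0.67780723 0.00945738 0.04      ]
mark n2 [0.56955005 0.01278857 0.012     ]
car [0.50517184 0.00444934 0.12082313] [[0.1, 0.5], [0.2, -0.6], [-0.3, 0.0]] [0.50432594 0.00358991 0.11886306] handle (np.float64(0.4386602880656596), np.float64(-0.0036261278694263294))
btn [0.3696656  0.25271211 0.036     ]
btn [0.37082653 0.25256207 0.045     ]
disp [ 0.10926019 -0.00091295]
pos [ 0.53   -0.1078  0.1976] rot [-1.7997e+02 -2.0000e-02  9.6800e+01] t 41.7 w 0.0399
shift [ 0.1142 -0.0784  0.0777] turn [-8.0000e-04  1.0000e-04  1.5707e+00]
```

```bash
python3 -m jog '[[0.0286,-0.0196,0,0,0,0,0.04],[0.0286,-0.0196,0,0,0,0,0.04],[0.0286,-0.0196,0,0,0,0,0.04],[0.0286,-0.0196,0,0,0,0,0.04],[0,0,0,0,0,0.1208,0.05],[0,0,0,0,0,0.1208,0.05],[0,0,0,0,0,0.1208,0.05],[0,0,0,0,0,0.1208,0.05],[0,0,0,0,0,0.1208,0.05],[0,0,0,0,0,0.1208,0.05],[0,0,0,0,0,0.1208,0.05],[0,0,0,0,0,0.1208,0.05]]'
python3 -m jog '[[0,0,0,0,0,0.1208,0.05],[0,0,0,0,0,0.1208,0.05],[0,0,0,0,0,0.1208,0.05],[0,0,0,0,0,0.1208,0.05],[0,0,0,0,0,0.1208,0.05],[0,0,0.04,0,0,0,0.04],[0,0,0.04,0,0,0,0.04],[0,0,0,0,0,0,0.04],[0,0,0,0,0,0,0.04],[0,0,0,0,0,0,0.04],[0,0,0,0,0,0,0.04]]'
python3 -c "
from h import *
go(.4387,-.0036,.022,6.85)"
```

```text
time_s: 42.68
tool_pos: [0.4387, -0.0035, 0.1979]
tool_rot: [179.9, 0.1, 41.1]
force: [0.1, 1.6, 0.9]
grip_width: 0.0496
grasp_force: 0.0
time_s: 43.6
tool_pos: [0.4409, -0.0044, 0.1202]
tool_rot: [179.9, -0.2, 6.8]
force: [-0.5, 0.7, -0.5]
grip_width: 0.0403
grasp_force: 0.0
pos [ 0.4409 -0.0044  0.1202] rot [179.89  -0.21   6.75] t 43.6 w 0.0403
shift [-0.0024 -0.0012  0.0982] turn [ 0.0019 -0.0036 -0.0017]
```

```bash
python3 -m jog '[[-0.002,-0.001,0.03,0,0,0,0.04],[0,0,0.03,0,0,0,0.04],[0,0,0.025,0,0,0,0.04],[0,0,0.012,0,0,0,0.04],[0,0,0,0,0,0,0.04],[0,0,0,0,0,0,0.04]]'
python3 -m jog '[[0,0,0,0,0,0,0],[0,0,0,0,0,0,0],[0,0,0,0,0,0,0],[0,0,0,0,0,0,0],[0,0,0,0,0,0,0],[0,0,0,0,0,0,0]]' 25
python3 -c "
from h import *
go(.4387+.109,-.0036-.0012,.024,6.85)"
```

```text
time_s: 44.1
tool_pos: [0.4381, -0.0038, 0.0221]
tool_rot: [180.0, -0.1, 6.7]
force: [0.5, 0.0, -0.3]
grip_width: 0.0401
grasp_force: 0.0
time_s: 44.6
tool_pos: [0.4374, -0.0044, 0.0215]
tool_rot: [179.9, -0.0, 6.7]
force: [-1.4, -2.1, 4.9]
grip_width: 0.0139
grasp_force: 25.0
pos [ 0.4374 -0.0044  0.0215] rot [ 1.7992e+02 -4.0000e-02  6.7200e+00] t 44.6 w 0.0139
shift [ 0.1095  0.0133 -0.0025] turn [ 0.0013 -0.0006 -0.0023]
```

```bash
python3 -m jog '[[0.003,0.0004,0,0,0,0,0],[0.006,0.0008,0,0,0,0,0],[0.01,0.0013,0,0,0,0,0],[0.01,0.0013,0,0,0,0,0],[0.01,0.0013,0,0,0,0,0],[0.01,0.0013,0,0,0,0,0],[0.01,0.0013,0,0,0,0,0],[0.01,0.0013,0,0,0,0,0]]'
python3 -m jog '[[0.01,0.0013,0,0,0,0,0],[0.01,0.0013,0,0,0,0,0],[0.01,0.0013,0,0,0,0,0],[0.006,0.0008,0,0,0,0,0],[0.003,0.0003,0,0,0,0,0],[0,0,0,0,0,0,0],[0,0,0,0,0,0,0],[0,0,0,0,0,0,0],[0,0,0,0,0,0,0]]'
python3 -c "
from h import *
go(.4374+.109,-.0044-.0012,.0215,6.72)"
```

```text
time_s: 45.27
tool_pos: [0.4984, -0.0045, 0.0194]
tool_rot: [180.0, 1.1, 6.7]
force: [-19.4, -0.8, 18.6]
grip_width: 0.0139
grasp_force: 25.0
time_s: 46.02
tool_pos: [0.541, -0.0048, 0.0194]
tool_rot: [-180.0, 0.6, 6.7]
force: [-8.2, 1.0, 4.9]
grip_width: 0.0137
grasp_force: 25.0
pos [ 0.541  -0.0048  0.0194] rot [-179.96    0.59    6.74] t 46.0 w 0.0137
shift [ 0.0052  0.0014 -0.0021] turn [-0.0006  0.0103  0.0003]
```

```bash
python3 -m jog '[[0.003,0.0006,0,0,0,0,0],[0.003,0.0006,0,0,0,0,0],[0,0,0,0,0,0,0],[0,0,0,0,0,0,0],[0,0,0,0,0,0,0],[0,0,0,0,0,0,0]]'
python3 -c "
from h import *
go(.4374+.109,-.0044-.0012,.0215,6.72)"
```

```text
time_s: 46.52
tool_pos: [0.5467, -0.0051, 0.0194]
tool_rot: [-180.0, 0.6, 6.7]
force: [-9.8, 1.9, 6.0]
grip_width: 0.0133
grasp_force: 25.0
pos [ 0.5467 -0.0051  0.0194] rot [-179.96    0.63    6.75] t 46.5 w 0.0133
shift [-0.0004  0.0005 -0.0021] turn [-0.0007  0.0111  0.0005]
```

```bash
python3 -m jog '[[-0.003,0,0,0,0,0,0],[-0.002,0,0,0,0,0,0],[0,0,0,0,0,0,0],[0,0,0,0,0,0,0],[0,0,0,0,0,0,0.03],[0,0,0,0,0,0,0.03],[0,0,0,0,0,0,0.03],[0,0,0,0,0,0,0.03],[0,0,0,0,0,0,0.03]]'
python3 -m jog '[[0,0,-0.02,0,0,0,0.03],[0,0,-0.03,0,0,0,0.03],[0,0,-0.03,0,0,0,0.03],[0,0,-0.04,0,0,0,0.03],[0,0,-0.04,0,0,0,0.03],[0,0,-0.02,0,0,0,0.03],[0,0,0,0,0,0,0.03],[0,0,0,0,0,0,0.03]]'
python3 -c "
from h import *
go(.55,-.1,.2,96.8)"
```

```text
time_s: 47.27
tool_pos: [0.5479, -0.0063, 0.0217]
tool_rot: [180.0, -0.1, 6.7]
force: [-0.3, -0.6, -0.2]
grip_width: 0.0292
grasp_force: 0.0
time_s: 47.93
tool_pos: [0.5479, -0.0063, 0.2024]
tool_rot: [179.9, -0.2, 6.7]
force: [0.1, -0.4, -0.5]
grip_width: 0.0303
grasp_force: 0.0
pos [ 0.5479 -0.0063  0.2024] rot [ 1.799e+02 -1.700e-01  6.700e+00] t 47.9 w 0.0303
shift [-0.0089  0.0933  0.0025] turn [ 3.7000e-03 -1.0000e-03 -1.5726e+00]
```

```bash
python3 -m jog '[[0,0,0,0,0,-0.121,0.04],[0,0,0,0,0,-0.121,0.04],[0,0,0,0,0,-0.121,0.04],[0,0,0,0,0,-0.121,0.04],[0,0,0,0,0,-0.121,0.04],[0,0,0,0,0,-0.121,0.04],[0,0,0,0,0,-0.121,0.04],[0,0,0,0,0,-0.121,0.04],[0,0,0,0,0,-0.121,0.04],[0,0,0,0,0,-0.121,0.04],[0,0,0,0,0,-0.121,0.04],[0,0,0,0,0,-0.121,0.04]]'
python3 -m jog '[[0,0,0,0,0,-0.121,0.04],[-0.033,-0.01,0.002,0,0,0,0.04],[-0.033,-0.01,0.002,0,0,0,0.04],[-0.033,-0.01,0,0,0,0,0.04],[0,0,0,0,0,0,0.04],[0,0,0,0,0,0,0.04],[0,0,0,0,0,0,0.04],[0,0,0,0,0,0,0.04]]'
python3 - <<'E'
from h import *
c0=cal('n2'); i0=cv2.imread('pics/n2.png'); c,im=snap('n3'); go(.53,-.1078,.1976,96.8)
def ring(c,im,g):
    # ellipse of printed ring: sweep centre, score = bright (spot annuli) - dark (ring)
    gr=cv2.GaussianBlur(im.max(2),(3,3),0).astype(np.float32); a=np.linspace(0,2*np.pi,72,endpoint=False)
    def samp(x,y,r):
        P=np.array([proj(c,(x+r*np.cos(t),y+r*np.sin(t),.012)) for t in a],np.float32); return cv2.remap(gr,P[:,:1],P[:,1:],cv2.INTER_LINEAR).ravel()
    sc=lambda q:np.median(samp(*q,.0055))+np.median(samp(*q,.0135))-2*np.mean(samp(*q,.0092))+.3*np.mean(samp(*q,.016))-.3*np.mean(samp(*q,.022))
    G=max((sc((g[0]+i/1e3,g[1]+j/1e3)),(g[0]+i/1e3,g[1]+j/1e3)) for i in range(-12,13,2) for j in range(-12,13,2))[1]
    return max((sc((G[0]+i/2e3,G[1]+j/2e3)),(round(G[0]+i/2e3,4),round(G[1]+j/2e3,4))) for i in range(-5,6) for j in range(-5,6))
print('before',ring(c0,i0,(.5695,.0125))); print('after',ring(c,im,(.678,.0115)))
# needle template
u,v=431,77; t=i0[v-14:v+14,u-12:u+20]; pu,pv=map(int,np.round(proj(c,hit(c0,431.4,76.9,.04))))
R_=im[pv-40:pv+40,pu-40:min(512,pu+50)]; r=cv2.matchTemplate(R_,t,cv2.TM_CCOEFF_NORMED);_,k,_,l=cv2.minMaxLoc(r); print('needle pred',pu,pv,'found',pu-40+l[0]+12,pv-40+l[1]+14,k)
E
```

```text
time_s: 48.93
tool_pos: [0.546, -0.0062, 0.1992]
tool_rot: [-179.9, -0.0, 90.3]
force: [0.4, -0.2, 0.6]
grip_width: 0.0402
grasp_force: 0.0
time_s: 49.6
tool_pos: [0.5287, -0.1063, 0.1963]
tool_rot: [-180.0, -0.1, 97.0]
force: [0.5, -0.0, 1.4]
grip_width: 0.04
grasp_force: 0.0
pos [ 0.5289 -0.1062  0.1966] rot [-1.7997e+02 -4.0000e-02  9.7000e+01] t 49.6 w 0.04
shift [-0.0017  0.0009 -0.001 ] turn [-0.0005 -0.0006  0.0036]
before (np.float32(202.07259), (0.5695, 0.0135))
after (np.float32(221.91933), (0.677, 0.0115))
needle pred 433 80 found 449 81 0.7344677448272705
```

```bash
python3 - <<'E'
from h import *
c=cal('n3'); im=cv2.imread('pics/n3.png').max(2)
print('ring px',proj(c,(.677,.0115,.012)))
for v in range(70,104): print(v,''.join(' .:-=+*%@#'[min(9,int(im[v,u])//26)] for u in range(395,460)))
E
```

```text
ring px (np.float64(417.5096843829193), np.float64(80.85107089042303))
70 -----------====--:.  .::::::-%######@*****++++++++==-------------
71 -----------====:.   .+%%%*=:::*######%****++++++++=--------------
72 ----------===--.  .*@#####@+---*#####@***++++++++==--------------
73 ---------====-.  :%#########%=-:%####@***++++++++=---------------
74 ---------===-:  :-%@#########*::+#####%**++++++++=---------------
75 ---------==-:  .-===#########@=:=#####%**+++++++=----------------
76 ---------==-. .-====##########*::@####%*++=====------------------
77 ---------=-:  :-===%##########@=:*####%=---:::::-----------------
78 ---------=-: .-====###########@=:+####+:::::::::-----------------
79 ---------=-. .-====###########@-:*###@-:::::::::-----------------
80 --------==-. .-====###########@-:%###@=::::----------------------
81 --------==:. :-===%###########@::@###@+=====++++=----------------
82 --------==:. :-=%@############%::#####**++++++++=----------------
83 --------==:. :-=##############+:=####@**+++++++++=---------------
84 @*------==-. .-=#############%-:*####%**+++++++++=----------
[... 620 characters left out ...]
++++++
94 #######%**%##################@%********++++++++++++++++++++++++++
95 #######%****@##############@%*********+++++++++++++++++++++++++++
96 #######%*****%@##########@%***********+++++++++++++++++++++++++++
97 ######@********%%%@@@@@%**************+++++++++++++++++++++++++++
98 ######@*******************************+++++++++++++++++++++++++++
99 ######@*******************************+++++++++++++++++++++++++++
100 ######@*******************************+++++++++++++++++++++++++++
101 ######@******************************++++++++++++++++++++++++++++
102 ######%******************************++++++++++++++++++++++++++++
103 ######%******************************++++++++++++++++++++++++++++
```

```bash
python3 - <<'E'
from h import *
c=cal('n3')
for t in((432,79),(433,79.3)): print('tip',hit(c,*t,.04)[:2])
for t in((416.9,80.2),(417.5,80.8)): print('ring',hit(c,*t,.012)[:2])
E
```

```text
tip [0.6780382  0.01203954]
tip [0.67909409 0.01192123]
ring [0.67620038 0.01203905]
ring [0.67697787 0.01154837]
```

```bash
python3 -m jog '[[0.033,0.010,0,0,0,0,0.04],[0.033,0.010,0,0,0,0,0.04],[0.033,0.010,0,0,0,0,0.04],[0,0,0,0,0,0.1205,0.04],[0,0,0,0,0,0.1205,0.04],[0,0,0,0,0,0.1205,0.04],[0,0,0,0,0,0.1205,0.04],[0,0,0,0,0,0.1205,0.04],[0,0,0,0,0,0.1205,0.04],[0,0,0,0,0,0.1205,0.04],[0,0,0,0,0,0.1205,0.04],[0,0,0,0,0,0.1205,0.04]]'
python3 -m jog '[[0,0,0,0,0,0.1205,0.04],[0,0,0,0,0,0.1205,0.04],[0,0,0,0,0,0.1205,0.04],[0,0,0,0,0,0.1205,0.04],[0,0,0.04,0,0,0,0.04],[0,0,0.04,0,0,0,0.04],[0,0,0.03,0,0,0,0.04],[0,0,0,0,0,0,0.04],[0,0,0,0,0,0,0.04],[0,0,0,0,0,0,0.04]]'
python3 -c "
from h import *
go(.5465,-.0055,.023,6.8)"
```

```text
time_s: 50.65
tool_pos: [0.5468, -0.0044, 0.1969]
tool_rot: [180.0, 0.0, 34.5]
force: [-0.5, 0.2, 0.3]
grip_width: 0.0402
grasp_force: 0.0
time_s: 51.48
tool_pos: [0.5483, -0.0049, 0.0888]
tool_rot: [-180.0, -0.1, 7.2]
force: [0.7, -0.6, 0.8]
grip_width: 0.0401
grasp_force: 0.0
pos [ 0.5483 -0.0049  0.0888] rot [-1.80e+02 -1.40e-01  7.19e+00] t 51.5 w 0.0401
shift [-0.002   0.0004  0.0658] turn [-0.     -0.0025  0.0068]
```

```bash
python3 -m jog '[[-0.002,0.0004,0.02,0,0,0.0068,0.04],[0,0,0.02,0,0,0,0.04],[0,0,0.015,0,0,0,0.04],[0,0,0.010,0,0,0,0.04],[0,0,0,0,0,0,0.04],[0,0,0,0,0,0,0],[0,0,0,0,0,0,0],[0,0,0,0,0,0,0],[0,0,0,0,0,0,0],[0,0,0,0,0,0,0],[0,0,0,0,0,0,0]]' 25
python3 -m jog '[[0.002,0.0002,0,0,0,0,0],[0.002,0.0002,0,0,0,0,0],[0,0,0,0,0,0,0],[0,0,0,0,0,0,0],[0,0,0,0,0,0,0]]'
```

```text
time_s: 52.4
tool_pos: [0.5455, -0.0062, 0.0226]
tool_rot: [-180.0, -0.1, 6.7]
force: [-0.2, 0.9, 4.3]
grip_width: 0.0132
grasp_force: 25.0
time_s: 52.82
tool_pos: [0.5456, -0.0063, 0.0226]
tool_rot: [180.0, 0.5, 6.7]
force: [-11.8, 1.7, 16.7]
grip_width: 0.0135
grasp_force: 25.0
```

```bash
python3 -m jog '[[0.001,0.0001,0,0,0,0,0],[0,0,0,0,0,0,0],[0,0,0,0,0,0,0]]'; python3 -m jog '[[0.001,0.0001,0,0,0,0,0],[0,0,0,0,0,0,0],[0,0,0,0,0,0,0]]'
```

```text
time_s: 53.07
tool_pos: [0.5456, -0.0062, 0.0225]
tool_rot: [179.9, 0.6, 6.8]
force: [-15.4, 0.4, 19.7]
grip_width: 0.0136
grasp_force: 25.0
time_s: 53.32
tool_pos: [0.5456, -0.0062, 0.0225]
tool_rot: [179.9, 0.7, 6.8]
force: [-16.5, 0.1, 22.5]
grip_width: 0.0137
grasp_force: 25.0
```

```bash
python3 -m jog '[[0,0,-0.001,0,0,0,0],[0,0,0,0,0,0,0],[0,0,0,0,0,0,0]]'; python3 -m jog '[[0.0007,0.0001,-0.0005,0,0,0,0],[0,0,0,0,0,0,0],[0,0,0,0,0,0,0]]'
```

```text
time_s: 53.57
tool_pos: [0.5456, -0.0062, 0.0225]
tool_rot: [180.0, 0.7, 6.8]
force: [-13.9, -0.4, 14.3]
grip_width: 0.0137
grasp_force: 25.0
time_s: 53.82
tool_pos: [0.5457, -0.0062, 0.0225]
tool_rot: [180.0, 0.7, 6.8]
force: [-14.8, 0.5, 12.3]
grip_width: 0.0141
grasp_force: 25.0
```

```bash
python3 -m jog '[[0.0005,0.0001,-0.0005,0,0,0,0],[0,0,0,0,0,0,0],[0,0,0,0,0,0,0]]'; python3 -m jog '[[0.0005,0.0001,-0.0003,0,0,0,0],[0,0,0,0,0,0,0],[0,0,0,0,0,0,0]]'; python3 -m jog '[[0.0005,0.0001,0,0,0,0,0],[0,0,0,0,0,0,0],[0,0,0,0,0,0,0]]'
```

```text
time_s: 54.07
tool_pos: [0.5474, -0.0064, 0.0226]
tool_rot: [-180.0, 0.6, 6.8]
force: [-10.3, 1.1, 3.6]
grip_width: 0.0137
grasp_force: 25.0
time_s: 54.32
tool_pos: [0.548, -0.0064, 0.0226]
tool_rot: [-180.0, 0.6, 6.7]
force: [-8.4, 0.3, 1.6]
grip_width: 0.0137
grasp_force: 25.0
time_s: 54.57
tool_pos: [0.5479, -0.0064, 0.0226]
tool_rot: [-180.0, 0.6, 6.7]
force: [-11.0, 1.1, 3.8]
grip_width: 0.0139
grasp_force: 25.0
```

```bash
python3 -m jog '[[-0.003,0,0.0007,0,0,0,0],[-0.0015,0,0.0006,0,0,0,0],[0,0,0,0,0,0,0],[0,0,0,0,0,0,0],[0,0,0,0,0,0,0.03],[0,0,0,0,0,0,0.03],[0,0,0,0,0,0,0.03],[0,0,0,0,0,0,0.03],[0,0,0,0,0,0,0.03]]'
python3 -m jog '[[0,0,-0.02,0,0,0,0.03],[0,0,-0.03,0,0,0,0.03],[0,0,-0.03,0,0,0,0.03],[0,0,-0.04,0,0,0,0.03],[0,0,-0.04,0,0,0,0.03],[0,0,-0.02,0,0,-0.12,0.03],[0,0,0,0,0,-0.12,0.03],[0,0,0,0,0,-0.12,0.03],[0,0,0,0,0,-0.12,0.03],[0,0,0,0,0,-0.12,0.03],[0,0,0,0,0,-0.12,0.03],[0,0,0,0,0,-0.12,0.03]]'
python3 -m jog '[[0,0,0,0,0,-0.12,0.04],[0,0,0,0,0,-0.12,0.04],[0,0,0,0,0,-0.12,0.04],[0,0,0,0,0,-0.12,0.04],[0,0,0,0,0,-0.12,0.04],[0,0,0,0,0,-0.12,0.04],[-0.033,-0.01,0.002,0,0,0,0.04],[-0.033,-0.01,0.002,0,0,0,0.04],[-0.033,-0.01,0,0,0,0,0.04],[0,0,0,0,0,0,0.04],[0,0,0,0,0,0,0.04],[0,0,0,0,0,0,0.04]]'
python3 - <<'E'
from h import *
c,im=snap('n4'); im=im.max(2); go(.40,.15,.15,96.8)
u0,v0=map(int,proj(c,(.6785,.0115,.012))); print(u0,v0,proj(c,(.6785,.0117,.04)))
for v in range(v0-13,v0+14): print(v,''.join(' .:-=+*%@#'[min(9,int(im[v,u])//26)] for u in range(u0-18,u0+24)))
print('col0',u0-18)
E
```

```text
time_s: 55.32
tool_pos: [0.5494, -0.0081, 0.0232]
tool_rot: [180.0, -0.1, 6.6]
force: [-0.3, 0.4, -0.3]
grip_width: 0.029
grasp_force: 0.0
time_s: 56.32
tool_pos: [0.549, -0.0077, 0.2031]
tool_rot: [179.9, 0.0, 55.1]
force: [0.7, -0.0, -0.1]
grip_width: 0.0302
grasp_force: 0.0
time_s: 57.32
tool_pos: [0.5296, -0.1088, 0.1991]
tool_rot: [180.0, -0.0, 96.0]
force: [1.0, 1.2, -0.2]
grip_width: 0.0399
grasp_force: 0.0
pos [ 0.5297 -0.1079  0.1992] rot [ 1.7997e+02 -1.0000e-02  9.6150e+01] t 57.4 w 0.0401
shift [ 0.2703 -0.1014  0.0492] turn [ 0.0006 -0.0002 -0.0113]
415 75 (np.float64(429.1117961821225), np.float64(73.74501430686288))
62 :::::::::::--============@####@%*******+++
63 ::::::::::--====-----===*######@%******+++
64 :::::::::-=====--:..:---+@######@%*****+++
65 -------:-====--::::::::::=%######@*****+++
66 ---------==--:.::=++++=-::-*@#####%****+++
67 -------====-:.::=@#####@+:::=#####@***++++
68 ------====-:  :*@########%=::%####@***++++
69 ------===-:. .:@##########*::+#####%**++++
70 ------===-. .-=###########@=:-%####*++===-
71 ------==-:. :-=############*::+###%=--::::
72 ------==-. .-=%############@=:+##+::::::::
73 ------=-:  :-=#############@+:+#@:::::::::
74 ------=-: .-==#############@=:+#@=::::----
75 ------=-: .-==#############@-:+##@*++===++
76 -----==-. .-=%#############@-:*###@%*+++++
77 -----==-. .%@##############@-:%####%*+++++
78 -----==-. .################*:-@####**+++++
79 -----==-. .@##############@-:+####@**+++++
80 -----==-:..%##############+:-@####%**+++++
81 -----====-:=#############%-:*####@***+++++
82 ----+@@@#*::%###########%=:=@####%**++++++
83 ----*####@=:-*@#######@%=-+@####@***++++++
84 @@@@@#####*-::=@#@@@@%=::+@#####%***++++++
85 ###########%=::=====-::=*@#####%****++++++
86 #####%######@+-:::::-:=@######@*****++++++
87 ####@*@#######@*++++*@#######@******++++++
88 ####@*%#####################@*******++++++
col0 397
```

```bash
python3 - <<'E'
from h import *
c=cal('n4'); print('tip',hit(c,429.7,73.3,.04)[:2],'ring',hit(c,416.2,75.3,.012)[:2]); go(.3705,.2526,.12,96.8)
E
```

```text
tip [0.67899403 0.01218261] ring [0.67872567 0.01203823]
pos [ 0.5297 -0.1079  0.1992] rot [ 1.7997e+02 -1.0000e-02  9.6150e+01] t 57.4 w 0.0401
shift [ 0.3754 -0.1197  0.0792] turn [ 0.0006 -0.0002 -0.0113]
```

The ring and needle tip now agree within 0.3 mm. On to the start button, with the fingers shut.

```bash
python3 -m jog '[[0.0341,-0.0109,0,0,0,0,0],[0.0341,-0.0109,0,0,0,0,0],[0.0341,-0.0109,0,0,0,0,0],[0.0341,-0.0109,0,0,0,0,0],[0.0341,-0.0109,0,0,0,0,0],[0.0341,-0.0109,0,0,0,0,0],[0.0341,-0.0109,0,0,0,0,0],[0.0341,-0.0109,0,0,0,0,0],[0.0341,-0.0109,0,0,0,0,0],[0.0341,-0.0109,0,0,0,0,0],[0.0341,-0.0109,0,0,0,0,0],[0,0,0.04,0,0,0,0]]'
python3 -m jog '[[0,0,0.04,0,0,0,0],[0,0,0.03,0,0,0,0],[0,0,0.02,0,0,0,0],[0,0,0,0,0,0,0],[0,0,0,0,0,0,0],[0,0,0,0,0,0,0]]'
python3 -c "
from h import *
go(.3705,.2526,.05,96.8)"
```

```text
time_s: 58.37
tool_pos: [0.371, 0.2619, 0.164]
tool_rot: [179.1, 0.2, 96.8]
force: [1.6, -0.5, -1.0]
grip_width: 0.0007
grasp_force: 0.0
time_s: 58.87
tool_pos: [0.3711, 0.2508, 0.0816]
tool_rot: [179.9, 0.1, 96.1]
force: [-0.1, 0.3, 0.1]
grip_width: 0.0007
grasp_force: 0.0
pos [0.3711 0.2508 0.0816] rot [1.7993e+02 9.0000e-02 9.6060e+01] t 58.9 w 0.0007
shift [ 0.0019 -0.0004  0.0316] turn [ 0.0012  0.0017 -0.013 ]
```

```bash
python3 -m jog '[[0.0015,0,0.015,0,0,0,0],[0,0,0.011,0,0,0,0],[0,0,0,0,0,0,0],[0,0,0,0,0,0,0]]'; python3 -m jog '[[0,0,0.003,0,0,0,0],[0,0,0.003,0,0,0,0],[0,0,0,0,0,0,0],[0,0,0,0,0,0,0]]'; python3 -m jog '[[0,0,0.002,0,0,0,0],[0,0,0.002,0,0,0,0],[0,0,0,0,0,0,0],[0,0,0,0,0,0,0]]'
```

```text
time_s: 59.2
tool_pos: [0.3722, 0.2508, 0.0561]
tool_rot: [179.8, 0.2, 95.9]
force: [0.3, -2.1, 3.0]
grip_width: 0.0004
grasp_force: 1.3
time_s: 59.53
tool_pos: [0.3724, 0.2511, 0.0519]
tool_rot: [179.9, 0.3, 95.9]
force: [-6.8, -7.5, 33.8]
grip_width: -0.0001
grasp_force: 16.8
time_s: 59.87
tool_pos: [0.3726, 0.2512, 0.0511]
tool_rot: [-180.0, 0.6, 95.9]
force: [-18.6, -15.5, 72.3]
grip_width: 0.0004
grasp_force: 36.6
```

Firmly bottomed at 72 N (first touch about 0.057 m, stop about 0.051 m). I retreat straight up, then check which state is left.

```bash
python3 -m jog '[[0,0,-0.004,0,0,0,0],[0,0,-0.01,0,0,0,0],[0,0,-0.03,0,0,0,0],[0,0,-0.04,0,0,0,0],[0,0,-0.04,0,0,0,0],[0,0,0,0,0,0,0],[0,0,0,0,0,0,0]]'
python3 - <<'E'
from h import *
c,im=snap('btn2'); print(proj(c,(.3705,.2526,.057)), proj(c,(.3722,.2511,.057)))
# circle of the grey button top
g=cv2.cvtColor(im,cv2.COLOR_BGR2GRAY); u,v=map(int,proj(c,(.3705,.2526,.057))); w=g[v-40:v+40,u-40:u+40]
for r in range(0,80,3): print(''.join(' .:-=+*%@#'[int(x)//26] for x in w[r,::2]))
k=env.get_calibration('top'); t=env.read_camera('top'); a=cv2.imread('pics/top0.png'); d=cv2.absdiff(a,t).max(2)
for n,(x,y) in dict(bottle=(157,97),cup=(344,243),stand=(232,85)).items(): print(n,float(d[y-12:y+12,x-12:x+12].mean()))
E
```

```text
time_s: 60.45
tool_pos: [0.373, 0.2512, 0.1709]
tool_rot: [179.4, 0.5, 95.9]
force: [-0.1, -0.4, -0.3]
grip_width: 0.0001
grasp_force: 0.0
(np.float64(258.17555433259645), np.float64(187.97242266843278)) (np.float64(259.91882672650183), np.float64(189.77425847485736))
....=+-...:::::=++++++++++++++++:::::+++
....=+-...==+++=+++++++++++++++=::::-+++
....=+-...=****=+++++++++++++++-::::-+++
....=+-..:+***+++++++++++++++++-::::=+++
....=+-..:+***+++++++++++++++++:::::++++
....-+...-+*****===::::-====+++:::::++++
.....+...-***++-.  ..      .::::::::++++
.....+...-**::  .:::.        ::::::-++++
.....+...=*+: .::::::.        .::::=++++
.....=...-+: ...::..:::..      ::::=++++
....--...-:.......:=+++::..     :::+++++
........:-......-++****::::.    .::+++++
........:-.....-++****=:::::.   .:-+++++
........-:.....=+++***=:::::.    :=+++++
........::.....+++++**=:::::.   .:=+++++
........:::....=+++++*-:::::.   ::++++++
........:::.   :+=++++::::::   .::++++++
+=++....::::.   .:::::::::.   .::-++++++
++++....:::::: .....:::..    .:::=++++++
++++....-==+=:::           ::::::=++++++
+++=...:=**********=-====++++::::=++++++
+++-...-+***********************++++++++
+++=:..-+*******++=:-+**********++++++++
+++++++-*******=: ... =*********++++++++
+++++++=*******=:.....:*********=+++++++
++++++==********=.....:*********=+++++++
++++++==*********=...:+********+++++++++
bottle 9.942708333333334
cup 10.68923611111111
stand 8.112847222222221
```

```bash
python3 -c "
from cell import env
print(env.sign_off())"
```

```text
the job is handed in; nothing more can be done
None
```

I handed the job in with all three halves seated and pinned, the carrier released with its ring mark about 0.3 mm from under the needle tip by my measurement, and the start button pressed to its stop, where the push peaked at 72 N; pin 2 met its stop at only 1.5 N, and I did not look at the pins or the rest of the scene after the slide.

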